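# Charge the grinding jar with milling balls

### The job

Pick up the small glass beaker of white milling balls and, holding it close above the open steel grinding jar, pour all eight balls into the jar without spilling any, and without knocking the beaker hard against the jar or shoving the jar aside. Then stand the emptied beaker gently upright back on the round cork mat, wholly on the mat, and let go. Leave the jar lid, the timer and the petri dish alone.

Things in the scene. Friction and masses are not known exactly. Their poses are not given: they have to be found in the camera images.
- mat: Flat round cork mat fixed to the worktop, 110 mm across, 5 mm thick; origin at the centre of its underside. The glass beaker starts at its centre.
- beaker_mid (a point): Centre (half-way up, 30 mm above the underside) of the small clear glass beaker: straight upright wall, 52 mm outside diameter, about 42 mm clear inside, 61 mm tall, wall about 3 to 5 mm, floor 2 mm, about 70 g. Its z axis runs along the beaker from floor to mouth (vertical when it stands upright).
- beaker_mouth (a point): Centre of the open mouth of the same glass beaker, in the plane of its rim, 61 mm above its underside; z axis points out of the mouth.
- jar_mouth (a point): Centre of the open mouth of the heavy steel grinding jar (about 0.8 kg, not fixed), in the plane of its rim, 66 mm above its underside; the round body is 80 mm outside and 70 mm clear inside, with a dark collar 87 mm across just below the rim and a dark foot ring 92 mm across. Nothing covers it. z axis up.
- jar_floor (a point): Centre of the inner floor of the grinding jar, 6 mm above its underside and 60 mm below its rim.
- rack_corner (a point): Near left top corner of the fixed white tube rack that stands to the right of the work, 88 mm high: its left side runs from here away from the robot, and the rack with its tubes (up to about 130 mm high) fills the space to the right of it. Keep the gripper clear of it.
- jar_lid: Bystander: steel lid of the jar with a small knob, lying on the worktop, 87 mm across, 27 mm high; origin at the centre of its underside. Not to be used.
- timer: Bystander: white digital bench timer lying on its back, 72 x 66 x 18 mm; origin at the centre of its underside.
- petri: Bystander: closed petri dish, 61 mm across, 15 mm high; origin at the centre of its underside.
- ball_1_center (a point): Centre of white ceramic milling ball 1 of 8, a loose sphere 14 mm across, about 10 g; all eight start loose in the glass beaker in two layers. Polished and slippery, the balls roll freely; they leave the straight-walled beaker completely only once it is tipped past level (beyond 90 degrees), to about 105 to 110 degrees.
- ball_2_center (a point): Centre of white ceramic milling ball 2 of 8, a loose sphere 14 mm across, about 10 g; all eight start loose in the glass beaker in two layers. Polished and slippery, the balls roll freely; they leave the straight-walled beaker completely only once it is tipped past level (beyond 90 degrees), to about 105 to 110 degrees.
- ball_3_center (a point): Centre of white ceramic milling ball 3 of 8, a loose sphere 14 mm across, about 10 g; all eight start loose in the glass beaker in two layers. Polished and slippery, the balls roll freely; they leave the straight-walled beaker completely only once it is tipped past level (beyond 90 degrees), to about 105 to 110 degrees.
- ball_4_center (a point): Centre of white ceramic milling ball 4 of 8, a loose sphere 14 mm across, about 10 g; all eight start loose in the glass beaker in two layers. Polished and slippery, the balls roll freely; they leave the straight-walled beaker completely only once it is tipped past level (beyond 90 degrees), to about 105 to 110 degrees.
- ball_5_center (a point): Centre of white ceramic milling ball 5 of 8, a loose sphere 14 mm across, about 10 g; all eight start loose in the glass beaker in two layers. Polished and slippery, the balls roll freely; they leave the straight-walled beaker completely only once it is tipped past level (beyond 90 degrees), to about 105 to 110 degrees.
- ball_6_center (a point): Centre of white ceramic milling ball 6 of 8, a loose sphere 14 mm across, about 10 g; all eight start loose in the glass beaker in two layers. Polished and slippery, the balls roll freely; they leave the straight-walled beaker completely only once it is tipped past level (beyond 90 degrees), to about 105 to 110 degrees.
- ball_7_center (a point): Centre of white ceramic milling ball 7 of 8, a loose sphere 14 mm across, about 10 g; all eight start loose in the glass beaker in two layers. Polished and slippery, the balls roll freely; they leave the straight-walled beaker completely only once it is tipped past level (beyond 90 degrees), to about 105 to 110 degrees.
- ball_8_center (a point): Centre of white ceramic milling ball 8 of 8, a loose sphere 14 mm across, about 10 g; all eight start loose in the glass beaker in two layers. Polished and slippery, the balls roll freely; they leave the straight-walled beaker completely only once it is tipped past level (beyond 90 degrees), to about 105 to 110 degrees.
Not all that is in view belongs to the job. What is shaped like the part that bears jar_mouth but turquoise is not meant.

How it is judged (in metres and radians):
On the way, in this order (a step that is already met when the one before it is completed fails the run):
1. the beaker is lifted clear of the mat, upright, with all eight balls in it (z of beaker_mid in the frame of mat above 0.075 m and angle between beaker_mid's own z axis and vertical below 0.9 rad and distance between each of ball_1_center, ball_2_center, ball_3_center, ball_4_center, ball_5_center, ball_6_center, ball_7_center, ball_8_center and beaker_mid below 0.036 m), for 0.1 s.
2. the beaker is tipped past about 80 degrees with the centre of its mouth over the jar (within 60 mm sideways) and no more than 100 mm above the jar's rim (angle between beaker_mid's own z axis and vertical above 1.4 rad and horizontal distance between beaker_mouth and jar_mouth below 0.06 m and z of beaker_mouth in the frame of jar_mouth between 0 and 0.1 m), for 0.1 s.
At the end, for the whole second after the job is handed in: All eight balls lie at rest inside the upright jar, and the empty beaker stands upright (within 0.1 rad) on the cork mat with its centre within 30 mm of the mat's centre, so wholly on the mat (horizontal distance between each of ball_1_center, ball_2_center, ball_3_center, ball_4_center, ball_5_center, ball_6_center, ball_7_center, ball_8_center and jar_floor below 0.035 m and z of ball_1_center in the frame of jar_floor between 0 and 0.055 m and linear speed of each of ball_1, ball_2, ball_3, ball_4, ball_5, ball_6, ball_7, ball_8 below 0.05 m/s and z of ball_2_center in the frame of jar_floor between 0 and 0.055 m and z of ball_3_center in the frame of jar_floor between 0 and 0.055 m and z of ball_4_center in the frame of jar_floor between 0 and 0.055 m and z of ball_5_center in the frame of jar_floor between 0 and 0.055 m and z of ball_6_center in the frame of jar_floor between 0 and 0.055 m and z of ball_7_center in the frame of jar_floor between 0 and 0.055 m and z of ball_8_center in the frame of jar_floor between 0 and 0.055 m and angle between each of jar_mouth, beaker_mid's own z axis and vertical below 0.1 rad and horizontal distance between beaker_mid and mat below 0.03 m and z of beaker_mid in the frame of mat between 0.03 and 0.042 m); the robot touches nothing.
It fails at once if the jar is shoved more than 40 mm or tipped more than 0.4 rad (distance of jar_floor from where it was at the start of the episode above 0.04 m or angle between jar_mouth's own z axis and vertical above 0.4 rad).
It fails at once if the jar lid, the timer or the petri dish is moved more than 25 mm (distance of any of jar_lid, timer, petri from where it was at the start of the episode above 0.025 m).
It fails at once if the glass beaker is set down or pressed on the mat with more than 25 N (contact force between pour_beaker and mat above 25 N).
It fails at once if the glass beaker is knocked against the jar with more than 20 N (contact force between pour_beaker and jar above 20 N).
It fails at once if a ball is spilled (it lies below the level of the mat's top outside the jar and beaker) ((height (world z) of ball_1_center below 0.011 m and horizontal distance between ball_1_center and jar_floor above 0.05 m) or (height (world z) of ball_2_center below 0.011 m and horizontal distance between ball_2_center and jar_floor above 0.05 m) or (height (world z) of ball_3_center below 0.011 m and horizontal distance between ball_3_center and jar_floor above 0.05 m) or (height (world z) of ball_4_center below 0.011 m and horizontal distance between ball_4_center and jar_floor above 0.05 m) or (height (world z) of ball_5_center below 0.011 m and horizontal distance between ball_5_center and jar_floor above 0.05 m) or (height (world z) of ball_6_center below 0.011 m and horizontal distance between ball_6_center and jar_floor above 0.05 m) or (height (world z) of ball_7_center below 0.011 m and horizontal distance between ball_7_center and jar_floor above 0.05 m) or (height (world z) of ball_8_center below 0.011 m and horizontal distance between ball_8_center and jar_floor above 0.05 m)).
It also fails if it takes over 67 s, if anything falls off the work surface, if the arm or the gripper's body presses on something with over 40 N, if the wrist force passes 120 N, or if a joint passes its speed limit or range.

### The arm

A 6-joint arm with a two-finger parallel gripper is mounted at the origin on a cart in front of the work surface, level with it; the furniture and walls round the work are solid. World frame = base frame: x ahead of the robot, y to its left, z up, the work surface at z = 0. Lengths are in mm, angles in rad, forces in N, time in s.
With the tool pointing down it reaches from about 275 to 750 mm from the base axis. Payload 10.2 kg.
Tool frame: the origin (TCP) lies at the very end of the fingers, on their centre line; the grasp point (between the pads) lies 19 mm behind it; z points along the fingers, y is the direction in which the jaws open and shut (so a half turn about z gives the same grasp; the last joint's range is limited). The gripper opens to 85 mm and grips with 20 to 120 N. Pads are 22 mm wide; open, the fingers measure 114 mm over their backs; the gripper's body (76 mm by 85 mm) begins 54 mm behind the grasp point. The pads swing forward as they close: fully open they stand 13 mm farther back than shut.
Start: joints at [1.049, 0.313, 1.498, -0, 1.331, -0.223], TCP at [154.559, 501.74, 231.294] pointing down, gripper open.
Joint ranges: [-2.94, 2.94], [-0.97, 2.17], [0.19, 2.56], [-1.23, 4.37], [0.02, 3.11], [-2.88, 2.88]. Speed limits (rad/s): [2.39, 2.39, 3.01, 3.14, 3.14, 3.14].

### API

Orientations are given as a unit quaternion [w, x, y, z].
In Python, from rig import sensors, imaging, ctrl gives the robot as it stands.
- The arm moves only by the shell command python3 -m creep 'ROWS' [FORCE]. ROWS is JSON, a list of rows, each an object with "grip": the finger opening in mm, from 0 to 85.4; "linear": the shift along the tool's x, y, z in mm, a list of three; "rot": the turn, a rotation vector about the tool's x, y, z in rad, a list of three. A call has 1 to 12 rows; each row shifts and turns the commanded pose from where the row before left it, along the tool's axes as they then stand; what a row does not reach is not made up. A row lasts 1/12 s, in which the tool goes at most 41.7 mm and 7.16 degrees, less where a joint would pass 70% of its speed; a pose out of reach is approached as far as the arm can. A call with a gripper value outside its range is refused whole. The fingers move at their own pace and stop on an object; FORCE is the grip in N (left out, the last holds). Time passes only in rows, so rows that do not move let the fingers close. It gives the time, the measured TCP pose, the force and the opening at its end, in the units of the state.
- sensors.sense(): the state, without advancing time (a new reading comes with each control period).
- imaging.capture(name): name is "scene" or "top" or "wrist"; returns (picture, depth): 480x640x3 uint8, red, green, blue; 480x640 float32, mm along the optical axis (not along the pixel's ray), 0 where there is no reading.
- imaging.camera_params(name): a dict with "intrinsics" (3x3 intrinsics, pixels), "R" (3x3) and "t" (3): a world point X has camera coordinates R X + t. Camera axes: x right, y down, z forward; pixel columns grow to the right and rows downward; lengths in mm; the calibration is good to about 2 mm. A picture is of the moment at which its call begins: read the wrist's pose just before it. camera_params takes no time and is no camera call; for the wrist camera it gives the pose at the moment of the call.
- ctrl.finish_job(): hands the job in, once; it reports no verdict.
The state is a dict: "time_s": time; "joints": joint angles; "dq": joint speeds; "tau": joint torques, N m; "eef_pos": TCP position; "ee_rot": TCP orientation; "force": force on the tool from outside, world axes, zero at the start; "wrist_torque": the same for the moment, N m; "grip_width": opening from 0.0 (shut) to 1.0 (fully open).
Only numpy, scipy, OpenCV 4.12 (cv2) and the standard library are available. Lean on these libraries where they do the work, as an engineer would, in place of code of your own. Each camera call takes 0.05 s, during which the arm holds its last target.

## Working session

There is one attempt and no reset: what is moved stays moved. The work goes in short steps, Python scripts to look and compute and a shell command to move; the robot and the scene stay as the last step left them, time stands still between calls to the robot, and variables do not carry over. Pictures are saved under pics/ and viewed, and the job is handed in when it is done.

```bash
ls; mkdir -p pics
python3 - <<'E'
from rig import sensors, imaging, ctrl
import cv2,numpy as np
print(sensors.sense())
for n in ["scene","top"]:
    p,d=imaging.capture(n); cv2.imwrite(f"pics/{n}0.png",p[:,:,::-1]); np.save(f"pics/{n}0.npy",d)
    c=imaging.camera_params(n); print(n,c)
E
```

```text
pics
{'time_s': 0.0, 'joints': array([ 1.04860673e+00,  3.13439809e-01,  1.49845843e+00, -1.96214307e-05,
        1.33098967e+00, -2.23362232e-01]), 'dq': array([ 0.00080294,  0.00048076,  0.00093489, -0.00036329, -0.00205108,
        0.00115488]), 'tau': array([ 7.09784690e-04, -4.12262928e+01, -2.59747428e+01, -8.44736428e-05,
        4.07206520e-03,  2.18090906e-05]), 'eef_pos': array([154.42235282, 501.49951668, 230.73225426]), 'ee_rot': array([-2.26992424e-04,  1.48856030e-01,  9.88858667e-01, -6.06616585e-04]), 'force': array([0.11225948, 0.56534177, 0.54841601]), 'wrist_torque': array([-0.02369649, -0.04099853,  0.00551072]), 'grip_width': 0.9970808800787712}
scene {'intrinsics': array([[486.89313017,   0.        , 316.73520474],
       [  0.        , 486.89313017, 234.31573069],
       [  0.        ,   0.        ,   1.        ]]), 'R': array([[ 0.8880907 , -0.45948063, -0.01313259],
       [-0.22114655, -0.40204023, -0.88851441],
       [ 0.40297533,  0.79198561, -0.45866074]]), 't': array([-494.62689422,  210.00110128,  829.76776318])}
top {'intrinsics': array([[614.9018818 ,   0.        , 316.89753537],
       [  0.        , 614.9018818 , 236.67132707],
       [  0.        ,   0.        ,   1.        ]]), 'R': array([[ 0.0194059 , -0.99959878,  0.02063234],
       [-0.9988892 , -0.02027013, -0.042538  ],
       [ 0.04293915, -0.01978393, -0.99888179]]), 't': array([  27.19553276,  570.58436955, 1410.37114853])}
```

View pics/scene0.png

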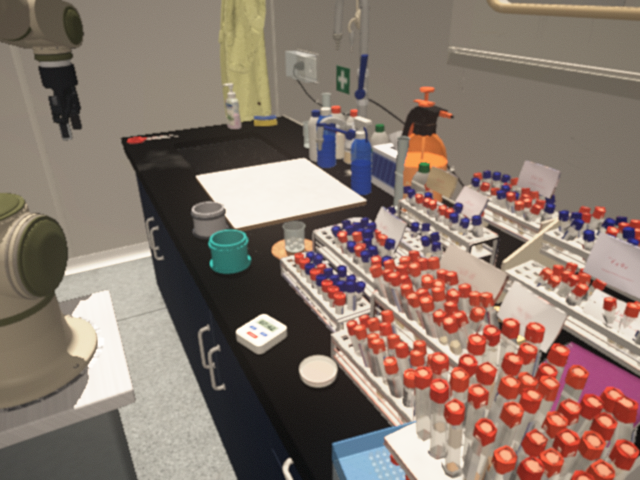

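View pics/top0.png

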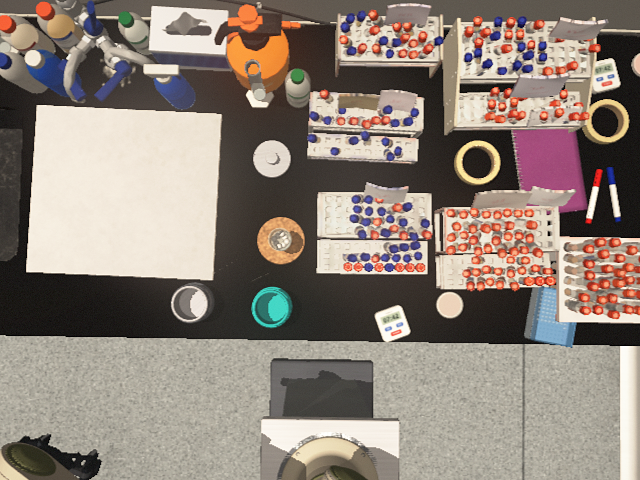

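The top view shows two jar-shaped parts: a grey one at (192,303) and a turquoise one at (272,307). The grey steel one fits, since turquoise is excluded. The beaker on its cork mat is at (281,240), the lid at (272,159), the timer at (393,323), the petri dish at (450,305), and the rack begins at about column 318.

```bash
cat > h.py <<'E'
import numpy as np, cv2
from rig import sensors, imaging
from scipy.spatial.transform import Rotation as Ro
def ray(cp,uv,z):
    K,R,t=cp["intrinsics"],np.array(cp["R"]),np.array(cp["t"])
    C=-R.T@t; d=R.T@np.linalg.inv(K)@np.array([uv[0],uv[1],1.]); s=(z-C[2])/d[2]; return C+s*d
def proj(cp,X):
    c=np.array(cp["R"])@np.array(X,float)+cp["t"]; u=cp["intrinsics"]@c; return u[:2]/u[2]
def cloud(cp,d):
    v,u=np.mgrid[:480,:640]; K=cp["intrinsics"]
    c=np.stack([(u-K[0,2])/K[0,0]*d,(v-K[1,2])/K[1,1]*d,d],-1)
    return (c-cp["t"])@np.array(cp["R"])
def st():
    s=sensors.sense(); q=s["ee_rot"]; return s,Ro.from_quat([q[1],q[2],q[3],q[0]])
E
python3 - <<'E'
from h import *
im=cv2.imread("pics/top0.png"); d=np.load("pics/top0.npy"); cp=imaging.camera_params("top")
cv2.imwrite("pics/crop.png",cv2.resize(im[190:350,150:345],(780,640)[:2] if 0 else (731,600),interpolation=cv2.INTER_CUBIC))
P=cloud(cp,d)
def box(n,x0,y0,x1,y1):
    Q=P[y0:y1,x0:x1][d[y0:y1,x0:x1]>0]
    print(n,np.percentile(Q[:,2],[1,50,90,99]).round())
    for z0,z1 in [(3,9),(10,22),(55,75),(75,140)]:
        m=(Q[:,2]>z0)&(Q[:,2]<z1)
        if m.sum()>8: print('  z',z0,z1,m.sum(),Q[m].min(0).round(),Q[m].max(0).round())
box('jar',165,278,218,328);box('turq',248,283,296,333);box('mat',252,212,310,268);box('rack',313,235,432,275);box('timer',372,303,413,343);box('lid',250,138,294,180);box('petri',435,290,465,320)
hsv=cv2.cvtColor(im,cv2.COLOR_BGR2HSV)
m=((hsv[...,0]>5)&(hsv[...,0]<22)&(hsv[...,1]>90)&(hsv[...,2]>90)).astype(np.uint8); m[:200]=0;m[280:]=0;m[:,:250]=0;m[:,312:]=0
cs,_=cv2.findContours(m,cv2.RETR_EXTERNAL,cv2.CHAIN_APPROX_NONE); c=max(cs,key=cv2.contourArea)
e=cv2.fitEllipse(cv2.convexHull(c)); print(e,ray(cp,e[0],5))
E
```

```text
jar [-6.  4. 61. 69.]
  z 3 9 667 [355. 264.   3.] [468. 384.   9.]
  z 10 22 186 [380. 276.  10.] [470. 356.  22.]
  z 55 75 409 [373. 276.  55.] [457. 363.  73.]
turq [-6.  4. 62. 70.]
  z 3 9 719 [347.  85.   3.] [462. 196.   9.]
  z 10 22 113 [349.  97.  10.] [452. 192.  22.]
  z 55 75 383 [365.  98.  55.] [450. 183.  74.]
mat [-6.  3. 16. 65.]
  z 3 9 1169 [498.  55.   3.] [627. 190.   9.]
  z 10 22 194 [507.  70.  10.] [614. 174.  22.]
  z 55 75 109 [536.  99.  56.] [585. 149.  71.]
rack [ -4.  46.  88. 136.]
  z 3 9 237 [ 484. -228.    3.] [574.  47.   9.]
  z 55 75 298 [ 493. -200.   55.] [570. -12.  75.]
  z 75 140 1450 [ 493. -208.   75.] [575.  40. 140.]
timer [-822.   14.   22.   25.]
  z 3 9 168 [ 332. -187.    3.] [421. -93.   9.]
  z 10 22 757 [ 333. -182.   10.] [416. -98.  22.]
lid [-6. 10. 18. 30.]
  z 3 9 203 [702.  97.   3.] [800. 199.   9.]
  z 10 22 853 [708. 105.  10.] [793. 190.  21.]
petri [-5. 13. 19. 22.]
  z 3 9 68 [ 385. -307.    3.] [ 453. -239.    9.]
  z 10 22 543 [ 386. -300.   10.] [ 448. -238.   22.]
((280.4442138671875, 240.1814727783203), (47.510093688964844, 47.95751953125), 75.77235412597656) [560.35852469 122.81977655   5.        ]
```

View pics/crop.png

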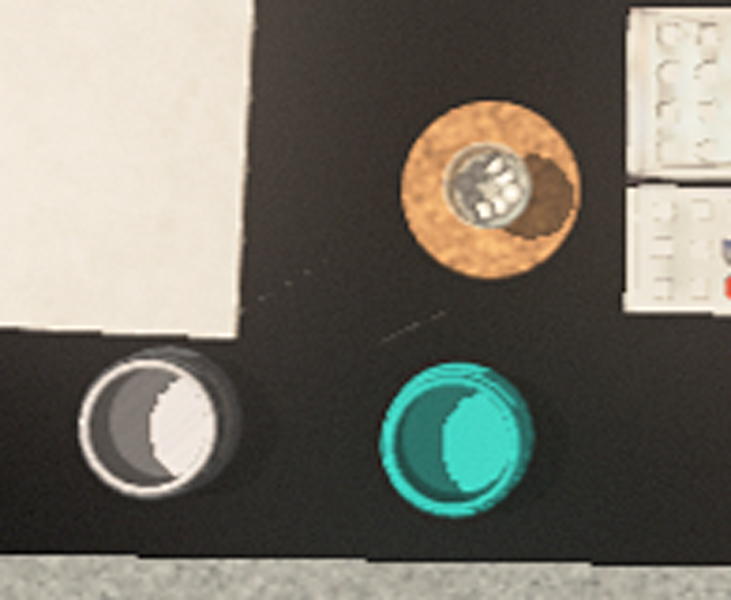

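The enlarged crop confirms that the open grey steel jar (top crop, about (150,425)) is the one meant. The turquoise one at (455,440) is a decoy and only an obstacle. I'll refine the jar and beaker centres while making a first free-space move.

```bash
python3 -c "
from rig import sensors;import json
s=sensors.sense();open('log.jsonl','a').write(json.dumps({k:list(map(float,s[k])) for k in ['joints','eef_pos','ee_rot']})+'\n')"
python3 -m creep '[{"grip":85,"linear":[-31,3,-9],"rot":[0,0,0]},{"grip":85,"linear":[-31,3,-9],"rot":[0,0,0]},{"grip":85,"linear":[-31,3,-9],"rot":[0,0,0]},{"grip":85,"linear":[-31,3,-9],"rot":[0,0,0]},{"grip":85,"linear":[-31,3,-9],"rot":[0,0,0]},{"grip":85,"linear":[-31,3,-9],"rot":[0,0,0]},{"grip":85,"linear":[-31,3,-9],"rot":[0,0,0]},{"grip":85,"linear":[-31,3,-9],"rot":[0,0,0]}]' 40
cat > log.py <<'E'
from rig import sensors;import json,numpy as np
s=sensors.sense();open('log.jsonl','a').write(json.dumps({k:list(map(float,s[k])) for k in ['joints','eef_pos','ee_rot']})+'\n')
from scipy.spatial.transform import Rotation as R
q=s['ee_rot'];print(round(s['time_s'],2),s['joints'].round(3),s['eef_pos'].round(1),'grip',round(s['grip_width'],3),'F',s['force'].round(1));print(R.from_quat([q[1],q[2],q[3],q[0]]).as_matrix().T.round(3).tolist())
E
python3 log.py
```

```text
time_s: 0.77
eef_pos: [400.0, 451.0, 303.4]
ee_rot: [-0.0, 0.149, 0.989, -0.0]
force: [-0.0, 0.6, 0.3]
grip_width: 0.995
0.77 [ 0.651  0.458  1.106  0.     1.578 -0.621] [400.  451.  303.4] grip 0.995 F [-0.   0.6  0.3]
[[-0.956, 0.294, 0.0], [0.294, 0.956, -0.001], [-0.001, -0.0, -1.0]]
```

Run:
```python
from h import *
im=cv2.imread("pics/top0.png"); d=np.load("pics/top0.npy"); cp=imaging.camera_params("top"); P=cloud(cp,d)
def hl(n,x0,y0,x1,y1,za,zb,rad):
    sub=P[y0:y1,x0:x1]; m=(sub[...,2]>za)&(sub[...,2]<zb)&(d[y0:y1,x0:x1]>0)
    ys,xs=np.nonzero(m); pts=np.c_[xs+x0,ys+y0].astype(np.float32)
    c,r=cv2.minEnclosingCircle(pts); print(n,m.sum(),c,r,ray(cp,c,66).round(1), 'med',np.median(sub[m],0))
hl('jar',165,278,218,328,58,75,0)
hl('beaker',262,220,302,260,58,75,0)
hsv=cv2.cvtColor(im,cv2.COLOR_BGR2HSV)
# bright rim ring of jar
g=cv2.cvtColor(im,cv2.COLOR_BGR2GRAY)
c=cv2.HoughCircles(cv2.resize(g[275:335,160:225],None,fx=6,fy=6,interpolation=cv2.INTER_CUBIC),cv2.HOUGH_GRADIENT,1,50,param1=100,param2=20,minRadius=85,maxRadius=135)
if c is not None:
  for k in c[0][:4]: print('hough',k/6,ray(cp,(k[0]/6+160-.4,k[1]/6+275-.4),66).round(1), 'r_mm',k[2]/6*2.2)
```

```text
jar 332 (189.5238037109375, 303.047607421875) 19.50444984436035 [415.4 317.6  66. ] med [416.29373914 316.87873088  64.8817317 ]
beaker 106 (279.0, 238.76666259765625) 11.627131462097168 [561.2 123.7  66. ] med [565.24301119 125.89615877  64.21079567]
hough [29.416666 29.083334 18.199999] [414.  318.7  66. ] r_mm 40.039997
```

```bash
python3 -m creep '[{"grip":85,"linear":[0,0,0],"rot":[0,0,0.12]},{"grip":85,"linear":[0,0,0],"rot":[0,0,0.12]},{"grip":85,"linear":[0,0,0],"rot":[0,0,0.12]},{"grip":85,"linear":[0,0,0],"rot":[0,0,0.12]},{"grip":85,"linear":[0,0,0],"rot":[0,0,0.12]},{"grip":85,"linear":[0,0,0],"rot":[0,0,0.12]},{"grip":85,"linear":[0,0,0],"rot":[0,0,0.12]},{"grip":85,"linear":[0,0,0],"rot":[0,0,0.12]},{"grip":85,"linear":[0,0,0],"rot":[0,0,0.12]},{"grip":85,"linear":[0,0,0],"rot":[0,0,0.12]},{"grip":85,"linear":[0,0,0],"rot":[0,0,0.07]}]' >/dev/null; python3 log.py
python3 -m creep '[{"grip":85,"linear":[0,0,0],"rot":[0,-0.12,0]},{"grip":85,"linear":[0,0,0],"rot":[0,-0.12,0]},{"grip":85,"linear":[0,0,0],"rot":[0,-0.12,0]}]' >/dev/null; python3 log.py
python3 -m creep '[{"grip":85,"linear":[0,0,0],"rot":[0,-0.12,0]},{"grip":85,"linear":[0,0,0],"rot":[0,-0.12,0]},{"grip":85,"linear":[0,0,0],"rot":[0,-0.12,0]},{"grip":85,"linear":[0,0,0],"rot":[0,-0.12,0]}]' >/dev/null; python3 log.py
```

```text
1.68 [0.653 0.457 1.109 0.    1.577 0.658] [398.5 451.6 302.8] grip 0.997 F [ 0.5 -0.2  0.1]
[[0.004, 1.0, -0.001], [1.0, -0.004, -0.001], [-0.001, -0.001, -1.0]]
1.93 [ 0.764  0.644  0.853 -0.276  1.89   0.709] [398.6 451.4 304.1] grip 1.0 F [-0.6 -0.2  0.7]
[[-0.0, 0.934, -0.357], [1.0, 0.001, 0.001], [0.001, -0.357, -0.934]]
2.27 [ 0.862  0.915  0.549 -0.683  2.259  0.576] [398.2 452.1 303.2] grip 0.997 F [ 0.4 -0.5  0.6]
[[-0.001, 0.663, -0.748], [1.0, 0.001, 0.0], [0.001, -0.748, -0.663]]
```

```bash
cat > kin.py <<'E'
import numpy as np, json
from scipy.spatial.transform import Rotation as R
from scipy.optimize import least_squares
def Ry(a): return R.from_rotvec([0,a,0]).as_matrix()
def Rz(a): return R.from_rotvec([0,0,a]).as_matrix()
LO=np.array([-2.94,-.97,.19,-1.23,.02,-2.88]);HI=np.array([2.94,2.17,2.56,4.37,3.11,2.88])
def fk(q,p,sg=(1,1,1)):
    d1,a1,L2,a2,L3,L6,off,o1,d5=p
    A=Rz(q[0]+o1); x=np.array([0,0,d1])+A@[a1,off,0]
    A=A@Ry(q[1]); x=x+A@[0,0,L2]
    A=A@Ry(q[2]); x=x+A@[a2,0,0]+A@[0,0,L3]
    A=A@Rz(sg[0]*q[3])@Ry(q[4]); x=x+A@[d5,0,L6]
    A=A@Rz(sg[1]*q[5])
    return x,A
def data():
    out=[]
    for l in open('log.jsonl'):
        s=json.loads(l);w=s['ee_rot'];out.append((np.array(s['joints']),np.array(s['eef_pos']),R.from_quat([w[1],w[2],w[3],w[0]])))
    return out
E
python3 - <<'E'
from kin import *
D=data()
best=None
for s4 in (1,-1):
  for s6 in (1,-1):
    def f(p):
        o=[]
        for q,x,r in D:
            X,A=fk(q,p[:9],(s4,s6)); A=A@Rz(p[9])
            o+=list(X-x); o+=list(300*(R.from_matrix(A).inv()*r).as_rotvec())
        return np.array(o+list(1e-3*(p[:9]-np.array([200,0,400,0,400,200,0,0,0]))))
    for o0 in (0,.22):
      for y0 in (0,1.57,3.14,-1.57):
        r=least_squares(f,[200,0,400,0,400,250,100*(o0==0),o0,0,y0])
        if best is None or r.cost<best[0]: best=(r.cost,s4,s6,r.x,r.fun)
print(best[0],best[1:3],best[3].round(3)); print(best[4].round(1))
np.save('kin.npy',np.r_[best[3],best[1],best[2]])
E
```

```text
0.009812853788029959 (1, 1) [ 2.01302e+02  0.00000e+00  4.38897e+02  3.90010e+01  3.97500e+02
  2.55299e+02  1.16299e+02  0.00000e+00 -1.00000e-03  1.57100e+00]
[ 0.  -0.  -0.  -0.   0.   0.   0.  -0.   0.  -0.   0.   0.   0.  -0.
  0.   0.   0.   0.  -0.   0.  -0.   0.  -0.   0.  -0.  -0.  -0.   0.
 -0.  -0.   0.   0.   0.   0.  -0.   0.1  0.1  0.  -0. ]
```

```bash
cat >> kin.py <<'E'
d1,a1_,L2,a2,L3,L6,off=np.load('kin.npy')[:7]
Lf=np.hypot(a2,L3); df=np.arctan2(a2,L3)
def wrap(a,lo): return lo+(a-lo)%(2*np.pi)
def ik(x,A):
    """returns q (may be out of limits) or None"""
    A=A@Rz(-np.pi/2); w=x-L6*A[:,2]; r=np.hypot(w[0],w[1])
    if r<off: return None
    q1=np.arctan2(w[1],w[0])-np.arcsin(off/r); rr=np.sqrt(r*r-off*off); zz=w[2]-d1
    D=np.hypot(rr,zz); c=(D*D-L2**2-Lf**2)/(2*L2*Lf)
    if abs(c)>1: return None
    e=np.arccos(c)           # angle from upper to (effective) forearm
    q3=e-df; phi=np.arctan2(rr,zz); q2=phi-np.arctan2(Lf*np.sin(e),L2+Lf*np.cos(e))
    B=(Rz(q1)@Ry(q2)@Ry(q3)).T@A
    q5=np.arccos(np.clip(B[2,2],-1,1)); q4=np.arctan2(B[1,2],B[0,2]); q6=np.arctan2(B[2,1],-B[2,0])
    q4=wrap(q4,(LO[3]+HI[3])/2-np.pi); q6=wrap(q6,-np.pi)
    return np.array([q1,q2,q3,q4,q5,q6])
def margin(q):
    if q is None: return -9
    return min((q-LO).min(),(HI-q).min())
E
cat > plan.py <<'E'
from kin import *
for q,x,r in data(): assert abs(ik(x,r.as_matrix())-q).max()<.01,(ik(x,r.as_matrix()),q)
B0=np.array([560.5,123.2]); J=np.array([415,318.]); G=22.
def grasp(psi,al,fl):
    z=np.array([np.cos(al)*np.cos(psi),np.cos(al)*np.sin(psi),-np.sin(al)]); y=np.array([-np.sin(psi),np.cos(psi),0])*fl
    return np.c_[np.cross(y,z),y,z]
def lowest(x,A):  # lowest point of gripper body/wrist cylinder
    z=A[:,2]; g=x-G*z
    lo=[(g-54*z)[2],(g-130*z)[2]]
    ext=38*abs(A[2,0])+42.5*abs(A[2,1])
    lo=[v-ext for v in lo]; w=x-L6*z
    return min(lo+[w[2]-60])
def tiltR(p,th): return R.from_rotvec(th*np.array([-np.sin(p),np.cos(p),0])).as_matrix()
def pour(p,th,gam,R0,hg,lipoff):
    """beaker mid pose -> tcp; hg: grasp height over beaker underside"""
    T=tiltR(p,th); lipz=66+14+61*max(np.cos(th),0)
    P=np.array([np.cos(p),np.sin(p),0])
    lip=np.r_[J,lipz]-P*lipoff
    g=lip-T@(P*26+np.array([0,0,61-hg]))
    A=T@Rz(gam)@R0
    return g+G*A[:,2],A
E
python3 - <<'E'
from plan import *
res=[];hg=38
for al in np.radians([20,30,40,50]):
  for psi in np.radians(np.arange(-180,180,10)):
    for fl in (1,-1):
      R0=grasp(psi,al,fl); g=np.r_[B0,5+hg]; x=g+G*R0[:,2]
      q0=ik(x,R0)
      qa=ik(x-80*R0[:,2],R0); ql=ik(x+[0,0,150],R0)
      m0=min(margin(q0),margin(qa),margin(ql))
      if m0<.08 or lowest(x,R0)<12: continue
      for p in np.radians(np.arange(-180,180,15)):
        for gam in np.radians(np.arange(-180,180,15)):
          ms=[];lw=[];ok=True;qp=None;jump=0
          for th in np.radians([112,90,60,30,0]):
            xx,A=pour(p,th,gam,R0,hg,5); q=ik(xx,A); m=margin(q)
            if m<.08: ok=False;break
            ms.append(m); lw.append(lowest(xx,A))
            if qp is not None: jump=max(jump,abs(q-qp).max())
            qp=q
          if not ok or min(lw)<72: continue
          jl=abs(qp-ql).max()
          res.append((jump+.3*jl-min(ms+[m0,.3])*3,*np.degrees([al,psi]),fl,*np.degrees([p,gam]),min(ms),m0,jump,jl,min(lw)))
res.sort(); print(len(res))
for r in res[:25]: print(np.round(r,2))
E
```

```text
14598
[ -0.43  40.   150.    -1.   120.    15.     0.38   0.58   0.38   0.32
  72.06]
[ -0.43  30.   150.    -1.   120.    15.     0.52   0.42   0.38   0.32
  80.62]
[ -0.42  30.   140.    -1.   105.    15.     0.68   0.58   0.38   0.34
  76.64]
[ -0.42  20.   140.    -1.   105.    15.     0.83   0.45   0.38   0.34
  84.74]
[  -0.41   30.   -100.      1.    -45.      0.      0.62    0.35    0.36
    0.41   72.77]
[ -0.41  30.   140.    -1.   120.    30.     0.52   0.58   0.37   0.39
  76.64]
[ -0.41  40.   140.    -1.   120.    15.     0.37   0.71   0.39   0.32
  79.08]
[ -0.41  20.   130.    -1.   105.    15.     0.8    0.64   0.39   0.32
  93.91]
[ -0.41  20.   140.    -1.   120.    15.     0.64   0.45   0.4    0.31
  98.49]
[ -0.41  30.   140.    -1.   120.    15.     0.51   0.58   0.4    0.32
  88.77]
[ -0.41  30.   130.    -1.   105.    30.     0.69   0.74   0.38   0.38
  72.77]
[  -0.41   30.   -110.      1.    -60.      0.      0.72    0.41    0.38
    0.39   76.64]
[ -0.41  30.   130.    -1.   105.    15.     0.66   0.74   0.4    0.33
  84.67]
[ -0.41  20.   140.    -1.   120
[... 260 characters left out ...]
0.9    0.39   0.37
  80.62]
[ -0.4   20.   120.    -1.   105.    30.     0.82   0.82   0.39   0.37
  89.31]
[ -0.4   40.   130.    -1.   105.    15.     0.52   0.84   0.4    0.33
  75.52]
[ -0.4   30.   130.    -1.   120.    30.     0.51   0.74   0.39   0.38
  84.67]
[  -0.4    20.   -120.      1.    -45.     15.      0.58    0.35    0.37
    0.44   75.8 ]
[ -0.4   20.   130.    -1.   120.    30.     0.65   0.64   0.39   0.38
  93.91]
[ -0.4   20.   120.    -1.   105.    15.     0.76   0.82   0.41   0.31
 100.76]
[  -0.4    30.   -110.      1.    -45.     15.      0.58    0.41    0.37
    0.45   76.64]
[  -0.4    20.   -120.      1.    -60.      0.      0.74    0.35    0.38
    0.42   75.8 ]
```

```bash
sed -i 's/lipz=66+14+61/lipz=66+28+61/' plan.py
python3 - <<'E'
from plan import *
hg=38
for al in (30,):
 for psi in (-90,-100,-110,-120):
  for p in (-120,-105,-90,-75,-60,-45):
   R0=grasp(np.radians(psi),np.radians(al),1); x=np.r_[B0,5+hg]+G*R0[:,2]
   seq=[ik(x,R0),ik(x-80*R0[:,2],R0),ik(x+[0,0,110],R0)]
   lw=[]
   for th in np.radians([0,15,30,45,60,75,90,100,112]):
     xx,A=pour(np.radians(p),th,0,R0,hg,10); seq.append(ik(xx,A)); lw.append(lowest(xx,A))
   ms=[margin(q) for q in seq]
   if min(ms)>0.1: print(al,psi,p,np.round(min(ms),2),np.round(min(lw)), abs(np.diff(seq[3:],axis=0)).max().round(2), 'lowest grasp',lowest(x,R0).round(), (x-L6*R0[:,2]).round())
R0=grasp(np.radians(-100),np.radians(30),1); x=np.r_[B0,5+hg]+G*R0[:,2]
print(ik(x,R0).round(2),ik(x-80*R0[:,2],R0).round(2))
for th in np.radians([0,30,60,90,112]):
  xx,A=pour(np.radians(-60),th,0,R0,hg,10); print(ik(xx,A).round(2),xx.round(),A[:,2].round(2), lowest(xx,A).round())
E
```

```text
30 -90 -105 0.27 119.0 0.68 lowest grasp 37.0 [560. 325. 160.]
30 -90 -90 0.27 126.0 0.4 lowest grasp 37.0 [560. 325. 160.]
30 -90 -75 0.27 119.0 0.27 lowest grasp 37.0 [560. 325. 160.]
30 -90 -60 0.27 107.0 0.2 lowest grasp 37.0 [560. 325. 160.]
30 -90 -45 0.27 95.0 0.18 lowest grasp 37.0 [560. 325. 160.]
30 -100 -120 0.14 115.0 1.71 lowest grasp 37.0 [596. 322. 160.]
30 -100 -105 0.35 126.0 0.5 lowest grasp 37.0 [596. 322. 160.]
30 -100 -90 0.35 123.0 0.34 lowest grasp 37.0 [596. 322. 160.]
30 -100 -75 0.35 111.0 0.24 lowest grasp 37.0 [596. 322. 160.]
30 -100 -60 0.35 99.0 0.19 lowest grasp 37.0 [596. 322. 160.]
30 -100 -45 0.35 87.0 0.18 lowest grasp 37.0 [596. 322. 160.]
30 -110 -120 0.31 123.0 0.75 lowest grasp 37.0 [630. 313. 160.]
30 -110 -105 0.43 126.0 0.42 lowest grasp 37.0 [630. 313. 160.]
30 -110 -90 0.43 115.0 0.3 lowest grasp 37.0 [630. 313. 160.]
30 -110 -75 0.43 103.0 0.23 lowest grasp 37.0 [630. 313. 160.]
30 -110 -60 0.43 91.0 0.19 lowest grasp 37.0 [630. 313. 160.]
30 -110 -45 0.43 79.0 0.18 lowest grasp 37.0 [630. 313. 160.]
30 -120 -120 0.42 126.0 0.54 lowest grasp 37.0 [662. 298. 160.]
30 -120 -105 0.5 119.0 0.37 lowest grasp 37.0 [662. 298. 160.]
30 -120 -90 0.5 107.0 0.28 lowest grasp 37.0 [662. 298. 160.]
30 -120 -75 0.5 95.0 0.22 lowest grasp 37.0 [662. 298. 160.]
30 -120 -60 0.5 83.0 0.19 lowest grasp 37.0 [662. 298. 160.]
30 -120 -45 0.5 72.0 0.18 lowest grasp 37.0 [662. 298. 160.]
[ 0.32  1.02  1.2  -0.87  1.6   0.8 ] [ 0.41  1.05  1.01 -0.83  1.76  0.72]
[ 0.74  0.93  1.11 -0.61  1.96  0.94] [394. 330. 121.] [-0.15 -0.85 -0.5 ] 126.0
[ 0.63  0.8   1.17 -0.27  1.82  0.65] [386. 344. 123.] [-0.32 -0.56 -0.76] 146.0
[0.48 0.74 1.25 0.08 1.75 0.31] [382. 351. 117.] [-0.53 -0.19 -0.82] 153.0
[ 0.32  0.8   1.3   0.4   1.8  -0.07] [382. 350. 105.] [-0.73  0.15 -0.66] 114.0
[ 0.23  0.87  1.3   0.59  1.95 -0.32] [386. 344. 117.] [-0.84  0.34 -0.43] 99.0
```

```bash
cat > go.py <<'E'
from plan import *
from rig import sensors
def cur():
    s=sensors.sense();q=s['ee_rot'];return s['eef_pos'],R.from_quat([q[1],q[2],q[3],q[0]]).as_matrix()
def delta(X,A,X0=None,A0=None):
    if X0 is None: X0,A0=cur()
    rv=R.from_matrix(A0.T@A).as_rotvec()
    print('rot(tool now)',rv.round(3),'deg',np.degrees(np.linalg.norm(rv)).round(1),'| lin in tool now',(A0.T@(X-X0)).round(1),'| lin in tool after rot',(A.T@(X-X0)).round(1),np.linalg.norm(X-X0).round(1))
RG=grasp(np.radians(-110),np.radians(30),1); XG=np.r_[B0,5+38]+G*RG[:,2]
E
python3 - <<'E'
from go import *
print(XG, (XG-90*RG[:,2]).round(1)); delta(XG-90*RG[:,2],RG)
E
```

```text
[553.98364108 105.29645101  32.        ] [580.6 178.5  77. ]
rot(tool now) [ 0.285 -0.2    0.205] deg 23.1 | lin in tool now [-12.4 182.  355. ] | lin in tool after rot [ 98.6 265.  281.7] 399.1
```

```bash
python3 -m creep '[{"grip":85,"linear":[0,0,0],"rot":[0.071,-0.05,0.051]},{"grip":85,"linear":[0,0,0],"rot":[0.071,-0.05,0.051]},{"grip":85,"linear":[0,0,0],"rot":[0.071,-0.05,0.051]},{"grip":85,"linear":[0,0,0],"rot":[0.071,-0.05,0.051]}]' >/dev/null; python3 -m creep '[{"grip":85,"linear":[10,27,28],"rot":[0,0,0]},{"grip":85,"linear":[10,27,28],"rot":[0,0,0]},{"grip":85,"linear":[10,27,28],"rot":[0,0,0]},{"grip":85,"linear":[10,27,28],"rot":[0,0,0]},{"grip":85,"linear":[10,27,28],"rot":[0,0,0]},{"grip":85,"linear":[10,27,28],"rot":[0,0,0]},{"grip":85,"linear":[10,27,28],"rot":[0,0,0]},{"grip":85,"linear":[10,27,28],"rot":[0,0,0]},{"grip":85,"linear":[10,27,28],"rot":[0,0,0]},{"grip":85,"linear":[9,22,28],"rot":[0,0,0]},{"grip":85,"linear":[0,0,0],"rot":[0,0,0]}]' ; python3 log.py
python3 - <<'E'
from go import *
delta(XG,RG)
from rig import imaging; import cv2
for n in ("scene","wrist"):
    p,d=imaging.capture(n); cv2.imwrite(f"pics/{n}1.png",p[:,:,::-1])
a=cv2.imread("pics/scene1.png")[170:290,180:340]; a=cv2.resize(a,(640,480)); b=cv2.imread("pics/wrist1.png")
cv2.imwrite("pics/s1c.png",a)
E
```

```text
time_s: 3.52
eef_pos: [578.2, 175.1, 73.0]
ee_rot: [0.284, 0.709, 0.498, -0.412]
force: [-1.1, -0.3, -0.3]
grip_width: 0.994
3.52 [ 0.375  1.13   0.832 -0.758  1.921  0.739] [578.2 175.1  73. ] grip 0.994 F [-1.1 -0.3 -0.3]
[[0.166, 0.471, -0.866], [0.939, -0.343, -0.007], [-0.301, -0.812, -0.5]]
rot(tool now) [-0.005  0.     0.006] deg 0.4 | lin in tool now [-1.4  1.5 84.5] | lin in tool after rot [-1.4  1.1 84.5] 84.6
```

View pics/s1c.png

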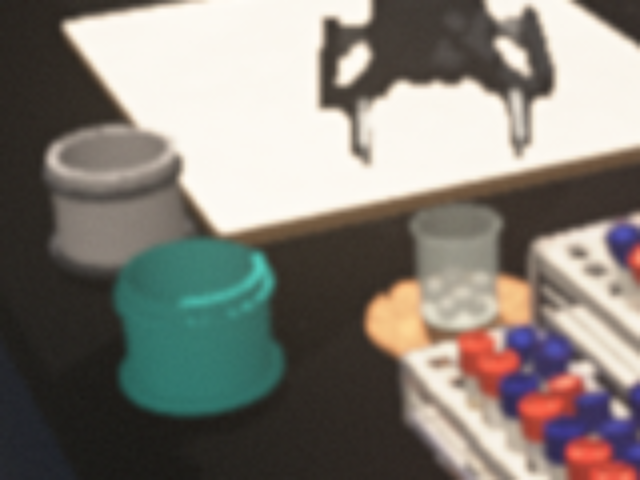

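View pics/wrist1.png

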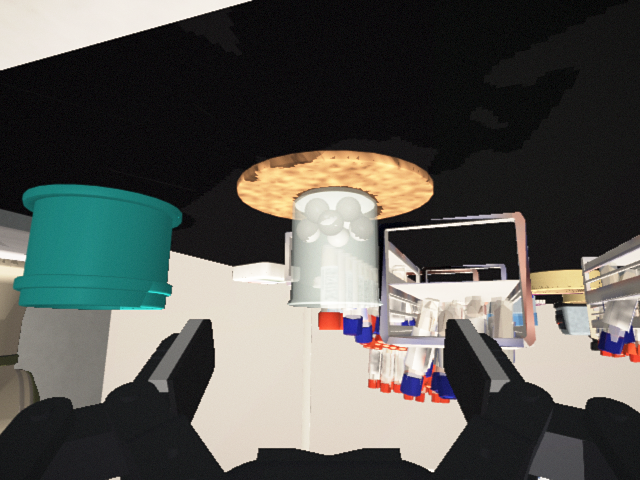

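The scene crop shows the open fingers left of and above the beaker on its mat. The wrist view (upside down) shows the beaker with its balls, columns 292–382, about midway between the fingers at columns 212 and 447. I'll check the lateral error with the calibration.

Run:
```python
from go import *
from h import ray,proj
from rig import imaging
cp=imaging.camera_params("wrist"); X0,A0=cur()
for v,z in ((300,66),(215,10)):
  for u in (292,382):
    pass
# ray plane through beaker axis: lateral (tool y) coordinate at beaker depth
K,Rm,t=cp["intrinsics"],np.array(cp["R"]),np.array(cp["t"]); C=-Rm.T@t
print('cam in tool',(A0.T@(C-X0)).round(1))
for v in (300,250,200):
    d=Rm.T@np.linalg.inv(K)@np.array([337,v,1.]); dt=A0.T@d; ct=A0.T@(C-X0)
    # intersect with vertical plane through beaker est centre perpendicular to tool heading
    n=np.array([A0[0,2],A0[1,2],0]);n/=np.linalg.norm(n)
    s=((np.r_[B0,0]-C)@n)/(d@n); P=C+s*d; print(P.round(1),'tool y',(A0.T@(P-X0))[1].round(1))
print('pred col of est',[proj(cp,[*B0,z]).round(1) for z in (5,35,66)])
```

```text
cam in tool [  80.4   -0.2 -141.2]
[561.5 122.8  63.8] tool y 4.3
[561.6 122.8  36.1] tool y 4.4
[561.6 122.8   6.8] tool y 4.6
pred col of est [array([334.9, 197. ]), array([335. , 248.1]), array([335., 304.])]
```

```bash
python3 -m creep '[{"grip":85,"linear":[0,0.5,14],"rot":[0,0,0]},{"grip":85,"linear":[0,0.5,14],"rot":[0,0,0]},{"grip":85,"linear":[0,0.5,14],"rot":[0,0,0]},{"grip":85,"linear":[0,0.5,14],"rot":[0,0,0]},{"grip":85,"linear":[-1,0.5,14],"rot":[0,0,0]},{"grip":85,"linear":[0,0.5,14],"rot":[0,0,0]},{"grip":85,"linear":[0,0,0],"rot":[0,0,0]}]' >/dev/null; python3 log.py
python3 - <<'E'
from go import *
delta(XG,RG)
from rig import imaging; import cv2
p,d=imaging.capture("wrist"); cv2.imwrite("pics/wrist2.png",p[:,:,::-1])
p,d=imaging.capture("top"); cv2.imwrite("pics/top2.png",cv2.resize(p[190:290,230:340,::-1],(660,600)))
E
```

```text
4.2 [ 0.302  1.065  1.082 -0.773  1.735  0.823] [555.  110.7  36.4] grip 0.996 F [0.3 0.1 0.2]
[[0.168, 0.474, -0.864], [0.941, -0.338, -0.003], [-0.293, -0.813, -0.503]]
rot(tool now) [ 0.002 -0.004  0.004] deg 0.3 | lin in tool now [1.1 0.8 6.9] | lin in tool after rot [1.1 0.9 6.9] 7.0
```

View pics/wrist2.png

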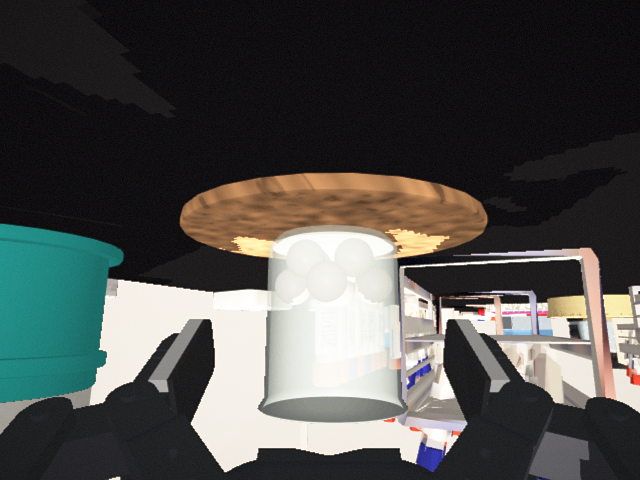

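View pics/top2.png

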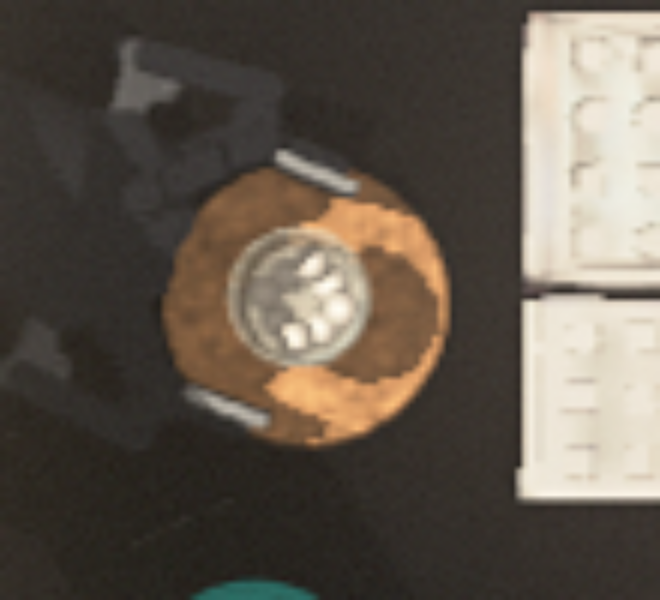

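```bash
python3 -m creep '[{"grip":85,"linear":[0.5,0.5,4],"rot":[0,0,0]},{"grip":85,"linear":[0.5,0.5,4],"rot":[0,0,0]},{"grip":62,"linear":[0,0,0],"rot":[0,0,0]},{"grip":58,"linear":[0,0,0],"rot":[0,0,0]},{"grip":55,"linear":[0,0,0],"rot":[0,0,0]}]' 40 >/dev/null; python3 log.py
python3 -m creep '[{"grip":52,"linear":[0,0,0],"rot":[0,0,0]},{"grip":49,"linear":[0,0,0],"rot":[0,0,0]},{"grip":46,"linear":[0,0,0],"rot":[0,0,0]},{"grip":44,"linear":[0,0,0],"rot":[0,0,0]},{"grip":44,"linear":[0,0,0],"rot":[0,0,0]},{"grip":44,"linear":[0,0,0],"rot":[0,0,0]}]' 40 >/dev/null; python3 log.py;  python3 - <<'E'
from go import *
delta(XG,RG)
from rig import imaging; import cv2
p,d=imaging.capture("wrist"); cv2.imwrite("pics/wrist3.png",p[:,:,::-1])
p,d=imaging.capture("top"); cv2.imwrite("pics/top3.png",cv2.resize(p[190:290,230:340,::-1],(660,600)))
E
```

```text
4.72 [ 0.294  1.066  1.094 -0.776  1.72   0.829] [554.7 104.7  31.7] grip 0.644 F [ 0.7  0.2 -0.5]
[[0.169, 0.475, -0.864], [0.941, -0.338, -0.001], [-0.293, -0.813, -0.504]]
5.22 [ 0.294  1.065  1.094 -0.776  1.72   0.829] [554.7 104.7  31.9] grip 0.578 F [-2.1  3.5  3.8]
[[0.17, 0.475, -0.864], [0.941, -0.338, -0.001], [-0.293, -0.813, -0.504]]
rot(tool now) [ 0.003 -0.005  0.003] deg 0.4 | lin in tool now [ 0.1 -0.8 -0.3] | lin in tool after rot [ 0.1 -0.8 -0.3] 0.9
```

View pics/wrist3.png

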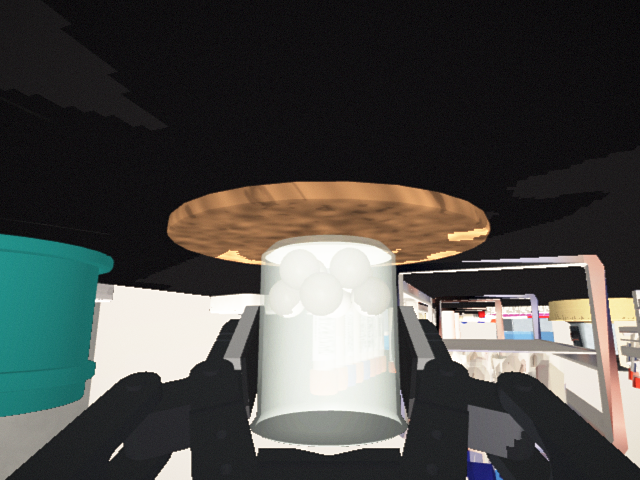

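View pics/top3.png

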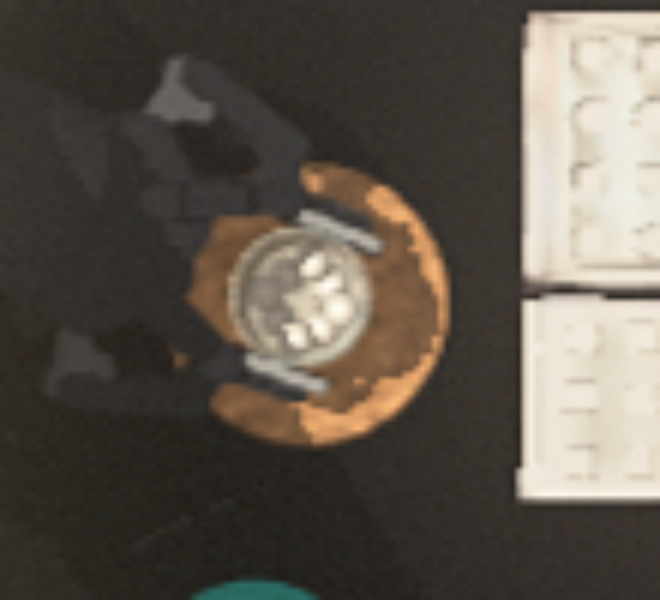

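The wrist view shows the pads shut on both sides of the beaker (columns 258 and 400), the balls inside, and the grip centred. The top view agrees, so I lift straight up.

```bash
python3 -m creep '[{"grip":40,"linear":[0,0,0],"rot":[0,0,0]},{"grip":40,"linear":[-3.4,0,-2],"rot":[0,0,0]},{"grip":40,"linear":[-3.4,0,-2],"rot":[0,0,0]},{"grip":40,"linear":[-7,0,-4],"rot":[0,0,0]},{"grip":40,"linear":[-7,0,-4],"rot":[0,0,0]},{"grip":40,"linear":[-7,0,-4],"rot":[0,0,0]},{"grip":40,"linear":[-7,0,-4],"rot":[0,0,0]},{"grip":40,"linear":[-7,0,-4],"rot":[0,0,0]}]' 50 >/dev/null; python3 log.py
python3 -m creep '[{"grip":40,"linear":[-10.4,0,-6],"rot":[0,0,0]},{"grip":40,"linear":[-10.4,0,-6],"rot":[0,0,0]},{"grip":40,"linear":[-10.4,0,-6],"rot":[0,0,0]},{"grip":40,"linear":[-10.4,0,-6],"rot":[0,0,0]},{"grip":40,"linear":[-10.4,0,-6],"rot":[0,0,0]},{"grip":40,"linear":[-10.4,0,-6],"rot":[0,0,0]},{"grip":40,"linear":[-10.4,0,-6],"rot":[0,0,0]},{"grip":40,"linear":[-5,0,-3],"rot":[0,0,0]},{"grip":40,"linear":[0,0,0],"rot":[0,0,0]}]'  >/dev/null; python3 log.py;  python3 - <<'E'
from go import *
from rig import imaging; import cv2
p,d=imaging.capture("wrist"); cv2.imwrite("pics/wrist4.png",p[:,:,::-1])
p,d=imaging.capture("scene"); cv2.imwrite("pics/scene4.png",cv2.resize(p[130:290,180:390,::-1],(787,600)))
E
```

```text
5.98 [ 0.293  0.992  1.1   -0.785  1.767  0.781] [554.7 104.2  80.9] grip 0.576 F [ 0.1  0.  -1.7]
[[0.17, 0.475, -0.864], [0.941, -0.338, -0.001], [-0.292, -0.813, -0.504]]
6.73 [ 0.293  0.876  1.071 -0.811  1.868  0.674] [555.  104.  171.3] grip 0.575 F [ 0.2 -0.4 -1.1]
[[0.172, 0.475, -0.863], [0.941, -0.338, 0.001], [-0.291, -0.812, -0.505]]
```

View pics/wrist4.png

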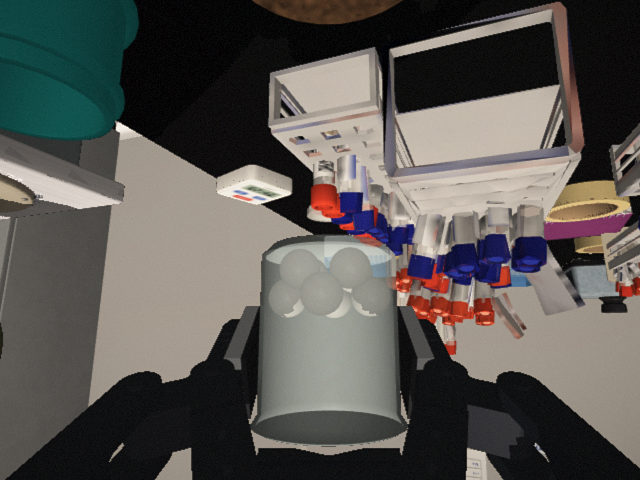

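View pics/scene4.png

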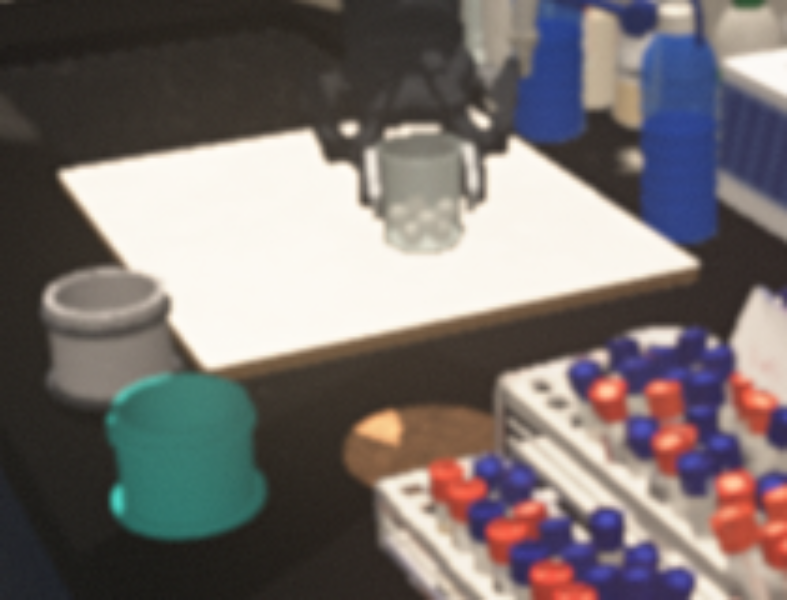

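Lifted upright with all the balls visible in the base of the beaker, and the fill looks unchanged. Next I compute the transfer and pour with the actual beaker-in-tool offset.

```bash
cat > pp.py <<'E'
from go import *
bT=np.array([-.864,0,-.504]); bT/=np.linalg.norm(bT); midT=np.array([7.1,0,-18.3]); mouthT=midT+31*bT
p=np.radians(-75); P=np.array([np.cos(p),np.sin(p),0])
def info(X=None,A=None):
    if X is None: X,A=cur()
    b=A@bT; th=np.arccos(b[2]); m=X+A@mouthT; mid=X+A@midT
    h=np.array([0,0,-1.]); l=h-(h@b)*b; n=np.linalg.norm(l); lip=m+26*l/n if n>.05 else m+26*P
    print('tilt',np.degrees(th).round(1),'mid',mid.round(1),'mouth',m.round(1),'lowlip',lip.round(1),'lip-jar',(lip[:2]-J).round(1),'pdir',np.degrees(np.arctan2(b[1],b[0])).round(1))
E
python3 - <<'E'
from pp import *
X0,A0=cur(); info()
lipT=mouthT+26*(A0.T@P)
target=np.r_[J,145]-P*10
lip=X0+A0@lipT; d=target-lip
print('lip',lip.round(1),'move world',d.round(1),'tool',(A0.T@d).round(1))
w=A0.T@np.array([-P[1],P[0],0]); print('axis tool',w.round(3),'lipT',lipT.round(1))
for dth in (.06,.03):
    Rr=R.from_rotvec(w*dth).as_matrix(); print(dth,(w*dth).round(4),'lin',(lipT-Rr@lipT).round(2))
X=X0+d
qs=[]
for th,lz in ((0,145),(25,145),(50,145),(50,110),(70,110),(90,110),(112,110)):
    T=tiltR(p,np.radians(th)); A=T@A0; Xc=np.array([*target[:2],lz])-A@lipT
    q=ik(Xc,A); print(th,q.round(2),margin(q).round(2),Xc.round(),'low',lowest(Xc,A).round(), 'down in tool',(A.T@[0,0,-1]).round(3))
E
```

```text
tilt 0.1 mid [561.1 122.1 172.5] mouth [561.1 122.1 203.5] lowlip [567.8  97.  203.5] lip-jar [ 152.8 -221. ] pdir -19.5
lip [567.8  97.  203.5] move world [-155.4  230.7  -58.5] tool [ 133.8 -224.2 -112.5]
axis tool [ 0.286  0.821 -0.493] lipT [-30.5  14.8 -15.5]
0.06 [ 0.0172  0.0493 -0.0296] lin [ 0.26 -1.16 -1.77]
0.03 [ 0.0086  0.0246 -0.0148] lin [ 0.15 -0.58 -0.88]
0 [ 0.69  0.99  1.02 -0.52  2.05  1.02] 0.71 [399. 335. 111.] low 116.0 down in tool [0.864 0.002 0.504]
25 [ 0.61  0.83  1.12 -0.25  1.86  0.84] 0.93 [396. 348. 118.] low 142.0 down in tool [0.608 0.243 0.756]
50 [0.49 0.71 1.24 0.05 1.72 0.58] 1.05 [393. 356. 131.] low 169.0 down in tool [0.237 0.438 0.867]
50 [0.49 0.75 1.26 0.05 1.65 0.58] 1.07 [393. 356.  96.] low 134.0 down in tool [0.237 0.438 0.867]
70 [0.38 0.69 1.36 0.29 1.6  0.31] 1.17 [393. 359. 108.] low 145.0 down in tool [-0.094  0.536  0.839]
90 [0.26 0.69 1.43 0.53 1.63 0.03] 1.13 [393. 358. 120.] low 134.0 down in tool [-0.415  0.57   0.709]
112 [ 0.15  0.74  1.48  0.75  1.74 -0.27] 1.08 [394. 352. 132.] low 118.0 down in tool [-0.708  0.528  0.469]
```

```bash
python3 -m creep '[{"grip":40,"linear":[3,-5,-2.5],"rot":[0,0,0]},{"grip":40,"linear":[6,-10,-5],"rot":[0,0,0]},{"grip":40,"linear":[10,-16,-8],"rot":[0,0,0]},{"grip":40,"linear":[13,-22,-11],"rot":[0,0,0]},{"grip":40,"linear":[16,-28,-14],"rot":[0,0,0]},{"grip":40,"linear":[18,-31,-15.5],"rot":[0,0,0]},{"grip":40,"linear":[18,-31,-15.5],"rot":[0,0,0]},{"grip":40,"linear":[16,-28,-14],"rot":[0,0,0]},{"grip":40,"linear":[13,-22,-11],"rot":[0,0,0]},{"grip":40,"linear":[9,-15,-7],"rot":[0,0,0]},{"grip":40,"linear":[6,-10,-5],"rot":[0,0,0]},{"grip":40,"linear":[3,-5,-2.5],"rot":[0,0,0]}]' >/dev/null; python3 -m creep '[{"grip":40,"linear":[0,0,0],"rot":[0,0,0]}]' >/dev/null; python3 log.py
python3 - <<'E'
from pp import *
from rig import imaging; import cv2
X0,A0=cur(); info()
lip=X0+A0@(mouthT+26*(A0.T@P)); print(lip.round(1),(A0.T@(np.r_[J,145]-P*10-lip)).round(1))
for n in ("top","scene"):
    i,d=imaging.capture(n); cv2.imwrite(f"pics/{n}5.png",i[:,:,::-1]); np.save(f"pics/{n}5.npy",d)
a=cv2.resize(cv2.imread("pics/top5.png")[240:360,130:290],(400,300)); b=cv2.resize(cv2.imread("pics/scene5.png")[130:290,130:343],(400,300))
cv2.imwrite("pics/c5.png",np.hstack([a,b]))
E
```

```text
7.92 [ 0.688  0.983  1.027 -0.521  2.047  1.02 ] [398.7 332.3 112.3] grip 0.574 F [ 0.6  0.1 -0.9]
[[0.168, 0.474, -0.864], [0.942, -0.337, -0.002], [-0.292, -0.813, -0.503]]
tilt 0.1 mid [405.2 350.6 115.4] mouth [405.3 350.6 146.4] lowlip [412.  325.5 146.4] lip-jar [-3.   7.5] pdir 2.2
[412.  325.5 146.4] [ 2.3 -0.4 -1.2]
```

View pics/c5.png

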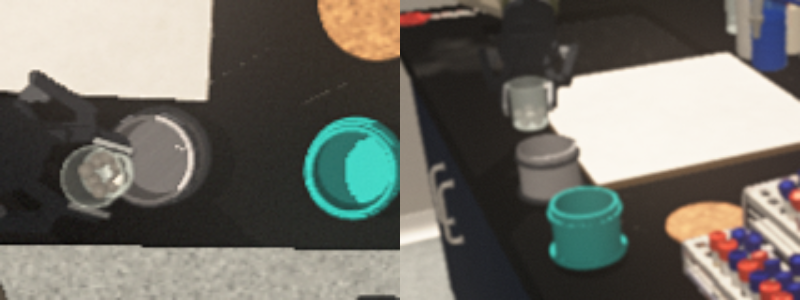

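Run:
```python
from pp import *
from h import proj
from rig import imaging
cp=imaging.camera_params("top"); X0,A0=cur()
f=lambda X:((proj(cp,X)-[130,240])*2.5).round(1)
print('pred mouth',f(X0+A0@mouthT),'bottom',f(X0+A0@(midT-30*bT)),'jar',f([*J,66]))
```

```text
pred mouth [ 91.9 174.2] bottom [107.5 168.9] jar [148.4 158.1]
```

```bash
python3 -m creep '[{"grip":40,"linear":[0.3,-1.2,-1.8],"rot":[0.017,0.049,-0.03]},{"grip":40,"linear":[0.3,-1.2,-1.8],"rot":[0.017,0.049,-0.03]},{"grip":40,"linear":[0.3,-1.2,-1.8],"rot":[0.017,0.049,-0.03]},{"grip":40,"linear":[0.3,-1.2,-1.8],"rot":[0.017,0.049,-0.03]},{"grip":40,"linear":[0.3,-1.2,-1.8],"rot":[0.017,0.049,-0.03]},{"grip":40,"linear":[0.3,-1.2,-1.8],"rot":[0.017,0.049,-0.03]},{"grip":40,"linear":[0.3,-1.2,-1.8],"rot":[0.017,0.049,-0.03]},{"grip":40,"linear":[0.3,-1.2,-1.8],"rot":[0.017,0.049,-0.03]},{"grip":40,"linear":[0.3,-1.2,-1.8],"rot":[0.017,0.049,-0.03]},{"grip":40,"linear":[0.3,-1.2,-1.8],"rot":[0.017,0.049,-0.03]},{"grip":40,"linear":[0.3,-1.2,-1.8],"rot":[0.017,0.049,-0.03]},{"grip":40,"linear":[0.3,-1.2,-1.8],"rot":[0.017,0.049,-0.03]}]' >/dev/null; python3 -m creep '[{"grip":40,"linear":[0,0,0],"rot":[0,0,0]}]' >/dev/null; python3 log.py
python3 - <<'E'
from pp import *
from rig import imaging; import cv2
X0,A0=cur(); info(); print((A0.T@[0,0,-1]).round(3))
b=A0@bT; n=np.cross([0,0,1],b); n/=np.linalg.norm(n); w=A0.T@n
h=np.array([0,0,-1.]);l=h-(h@b)*b;l/=np.linalg.norm(l); lipT=mouthT+26*A0.T@l
err=np.r_[J,0]-P*10-(X0+A0@lipT); print('err world',err.round(1),'tool',(A0.T@np.r_[err[:2],0]).round(1))
Rr=R.from_rotvec(w*.03).as_matrix(); print('axis',w.round(3),'lin per .03',(lipT-Rr@lipT).round(2))
i,d=imaging.capture("wrist"); cv2.imwrite("pics/wrist6.png",i[:,:,::-1])
E
```

```text
9.1 [ 0.533  0.742  1.197 -0.063  1.761  0.672] [395.4 350.  129.1] grip 0.573 F [-0.1 -0.7 -2.1]
[[0.046, 0.926, -0.375], [0.904, -0.198, -0.378], [-0.424, -0.322, -0.846]]
tilt 41.4 mid [403.4 362.5 141.9] mouth [408.8 342.7 165.2] lowlip [414.  323.9 148. ] lip-jar [-1.   5.9] pdir -74.7
[0.375 0.378 0.846]
err world [  -1.6    3.7 -148. ] tool [ 3.4 -2.2 -0.5]
axis [ 0.288  0.82  -0.494] lin per .03 [ 0.15 -0.58 -0.88]
```

View pics/wrist6.png

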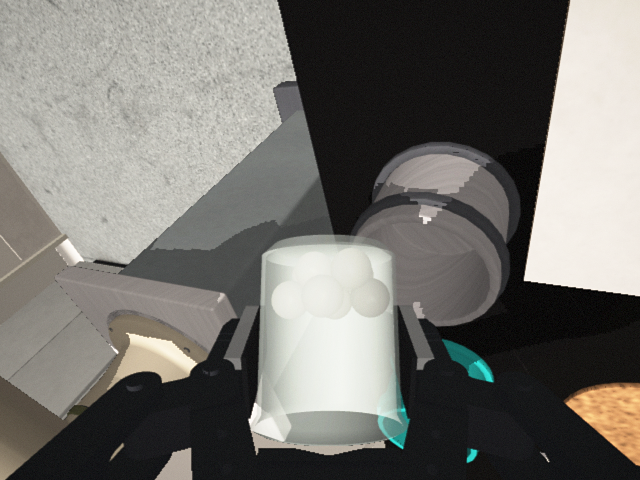

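```bash
python3 -m creep '[{"grip":40,"linear":[0.2,-1,-1.5],"rot":[0.014,0.041,-0.025]},{"grip":40,"linear":[0.2,-1,-1.5],"rot":[0.014,0.041,-0.025]},{"grip":40,"linear":[0.2,-1,-1.5],"rot":[0.014,0.041,-0.025]},{"grip":40,"linear":[0.7,1.3,2.6],"rot":[0,0,0]},{"grip":40,"linear":[1.4,2.6,5.2],"rot":[0,0,0]},{"grip":40,"linear":[1.4,2.6,5.2],"rot":[0,0,0]},{"grip":40,"linear":[1.4,2.6,5.2],"rot":[0,0,0]},{"grip":40,"linear":[1.4,2.6,5.2],"rot":[0,0,0]},{"grip":40,"linear":[1.4,2.6,5.2],"rot":[0,0,0]},{"grip":40,"linear":[0.7,1.3,2.6],"rot":[0,0,0]},{"grip":40,"linear":[0,0,0],"rot":[0,0,0]}]' >/dev/null; python3 log.py
python3 - <<'E'
from pp import *
from rig import imaging; import cv2
info()
i,d=imaging.capture("wrist"); a=cv2.resize(i[:,:,::-1],(400,300)); i,d=imaging.capture("scene"); b=cv2.resize(i[130:290,130:343,::-1],(400,300)); cv2.imwrite("pics/c7.png",np.hstack([a,b]))
E
```

```text
10.07 [0.492 0.748 1.267 0.038 1.651 0.574] [392.7 353.6  96. ] grip 0.575 F [ 0.9  0.7 -0.4]
[[0.029, 0.97, -0.242], [0.888, -0.136, -0.439], [-0.459, -0.203, -0.865]]
tilt 49.8 mid [401.3 364.2 110.1] mouth [407.7 341.4 130.1] lowlip [412.2 325.2 110.3] lip-jar [-2.8  7.2] pdir -74.4
```

View pics/c7.png

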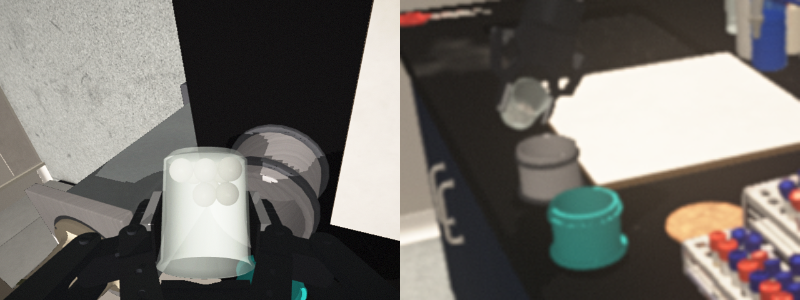

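```bash
python3 -m creep '[{"grip":40,"linear":[0.1,-0.6,-0.9],"rot":[0.0086,0.0246,-0.0148]},{"grip":40,"linear":[0.1,-0.6,-0.9],"rot":[0.0086,0.0246,-0.0148]},{"grip":40,"linear":[0.1,-0.6,-0.9],"rot":[0.0086,0.0246,-0.0148]},{"grip":40,"linear":[0.1,-0.6,-0.9],"rot":[0.0086,0.0246,-0.0148]},{"grip":40,"linear":[0.1,-0.6,-0.9],"rot":[0.0086,0.0246,-0.0148]},{"grip":40,"linear":[0.1,-0.6,-0.9],"rot":[0.0086,0.0246,-0.0148]},{"grip":40,"linear":[0.1,-0.6,-0.9],"rot":[0.0086,0.0246,-0.0148]},{"grip":40,"linear":[0.1,-0.6,-0.9],"rot":[0.0086,0.0246,-0.0148]},{"grip":40,"linear":[0.1,-0.6,-0.9],"rot":[0.0086,0.0246,-0.0148]},{"grip":40,"linear":[0,0,0],"rot":[0,0,0]},{"grip":40,"linear":[0,0,0],"rot":[0,0,0]}]' >/dev/null; python3 log.py
cat > look.py <<'E'
import sys
from pp import *
from rig import imaging; import cv2
info()
i,d=imaging.capture("wrist"); a=cv2.resize(i[:,:,::-1],(400,300)); i,d=imaging.capture("top"); b=cv2.resize(i[240:360,130:290,::-1],(400,300)); cv2.imwrite(sys.argv[1],np.hstack([a,b]))
E
python3 look.py pics/c8.png
```

```text
11.08 [0.402 0.698 1.337 0.227 1.607 0.37 ] [392.4 355.7 106.4] grip 0.576 F [ 0.5  0.5 -2.4]
[[0.022, 1.0, 0.014], [0.854, -0.011, -0.52], [-0.52, 0.024, -0.854]]
tilt 65.3 mid [402.  362.4 122.1] mouth [409.6 335.2 135.1] lowlip [412.5 324.7 111.4] lip-jar [-2.5  6.7] pdir -74.5
```

View pics/c8.png

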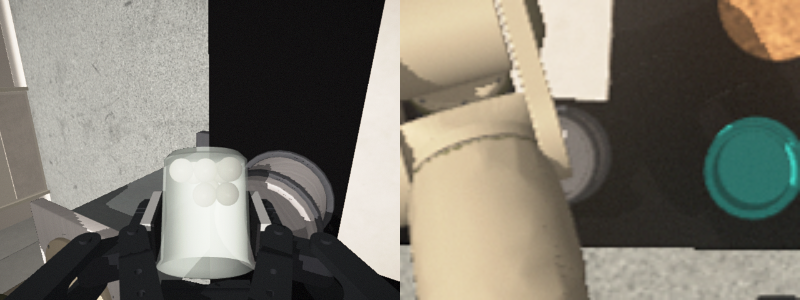

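```bash
python3 -m creep '[{"grip":40,"linear":[0.1,-0.6,-0.9],"rot":[0.0086,0.0246,-0.0148]},{"grip":40,"linear":[0.1,-0.6,-0.9],"rot":[0.0086,0.0246,-0.0148]},{"grip":40,"linear":[0.1,-0.6,-0.9],"rot":[0.0086,0.0246,-0.0148]},{"grip":40,"linear":[0.1,-0.6,-0.9],"rot":[0.0086,0.0246,-0.0148]},{"grip":40,"linear":[0.1,-0.6,-0.9],"rot":[0.0086,0.0246,-0.0148]},{"grip":40,"linear":[0.1,-0.6,-0.9],"rot":[0.0086,0.0246,-0.0148]},{"grip":40,"linear":[0,0,0],"rot":[0,0,0]},{"grip":40,"linear":[0,0,0],"rot":[0,0,0]},{"grip":40,"linear":[0,0,0],"rot":[0,0,0]},{"grip":40,"linear":[0,0,0],"rot":[0,0,0]}]' >/dev/null; python3 log.py;python3 look.py pics/c9.png
```

```text
12.02 [0.341 0.682 1.38  0.353 1.604 0.226] [392.  356.1 112.9] grip 0.573 F [-0.7 -1.4 -2.3]
[[0.026, 0.982, 0.185], [0.828, 0.082, -0.554], [-0.56, 0.168, -0.811]]
tilt 75.6 mid [402.5 360.  129. ] mouth [410.5 331.  136.7] lowlip [412.2 324.8 111.6] lip-jar [-2.8  6.8] pdir -74.5
```

View pics/c9.png

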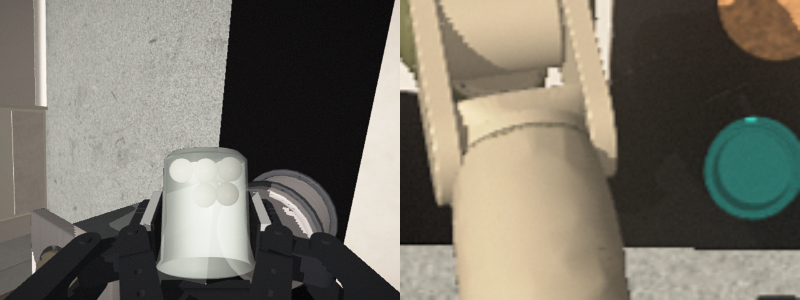

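```bash
python3 -m creep '[{"grip":40,"linear":[-0.8,2.5,3.7],"rot":[0,0,0]},{"grip":40,"linear":[-0.8,2.5,3.7],"rot":[0,0,0]},{"grip":40,"linear":[-0.8,2.5,3.7],"rot":[0,0,0]},{"grip":40,"linear":[-0.8,2.5,3.7],"rot":[0,0,0]},{"grip":40,"linear":[0,0,0],"rot":[0,0,0]},{"grip":40,"linear":[0.1,-0.4,-0.6],"rot":[0.0058,0.0164,-0.0099]},{"grip":40,"linear":[0.1,-0.4,-0.6],"rot":[0.0058,0.0164,-0.0099]},{"grip":40,"linear":[0.1,-0.4,-0.6],"rot":[0.0058,0.0164,-0.0099]},{"grip":40,"linear":[0.1,-0.4,-0.6],"rot":[0.0058,0.0164,-0.0099]},{"grip":40,"linear":[0.1,-0.4,-0.6],"rot":[0.0058,0.0164,-0.0099]},{"grip":40,"linear":[0.1,-0.4,-0.6],"rot":[0.0058,0.0164,-0.0099]}]' >/dev/null; python3 log.py;python3 look.py pics/c10.png
```

```text
13.03 [0.299 0.704 1.416 0.436 1.582 0.113] [392.2 355.6  99.2] grip 0.575 F [-0.1 -0.2 -1.4]
[[0.035, 0.954, 0.298], [0.81, 0.148, -0.568], [-0.586, 0.261, -0.767]]
tilt 82.6 mid [403.2 357.5 115.4] mouth [411.4 327.9 119.4] lowlip [412.3 324.7  93.6] lip-jar [-2.7  6.7] pdir -74.5
```

View pics/c10.png

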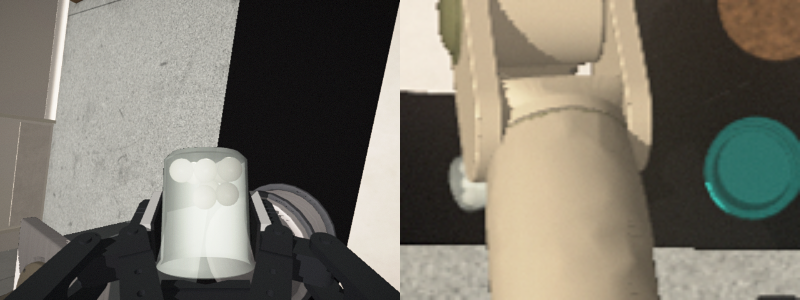

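```bash
python3 -m creep '[{"grip":40,"linear":[0.1,-0.4,-0.6],"rot":[0.0058,0.0164,-0.0099]},{"grip":40,"linear":[0.1,-0.4,-0.6],"rot":[0.0058,0.0164,-0.0099]},{"grip":40,"linear":[0.1,-0.4,-0.6],"rot":[0.0058,0.0164,-0.0099]},{"grip":40,"linear":[0.1,-0.4,-0.6],"rot":[0.0058,0.0164,-0.0099]},{"grip":40,"linear":[0.1,-0.4,-0.6],"rot":[0.0058,0.0164,-0.0099]},{"grip":40,"linear":[0.1,-0.4,-0.6],"rot":[0.0058,0.0164,-0.0099]},{"grip":40,"linear":[0.1,-0.4,-0.6],"rot":[0.0058,0.0164,-0.0099]},{"grip":40,"linear":[0,0,0],"rot":[0,0,0]},{"grip":40,"linear":[0,0,0],"rot":[0,0,0]},{"grip":40,"linear":[0,0,0],"rot":[0,0,0]},{"grip":40,"linear":[0,0,0],"rot":[0,0,0]},{"grip":40,"linear":[0,0,0],"rot":[0,0,0]}]' >/dev/null; python3 log.py;python3 look.py pics/c11.png
```

```text
14.13 [ 2.550e-01  7.100e-01  1.440e+00  5.260e-01  1.606e+00 -1.000e-03] [392.4 354.6 104.1] grip 0.572 F [-0.6 -0.4 -1.6]
[[0.047, 0.906, 0.421], [0.789, 0.224, -0.572], [-0.613, 0.359, -0.704]]
tilt 90.5 mid [404.  354.5 119.9] mouth [412.3 324.6 119.7] lowlip [412.2 324.9  93.7] lip-jar [-2.8  6.9] pdir -74.5
```

View pics/c11.png

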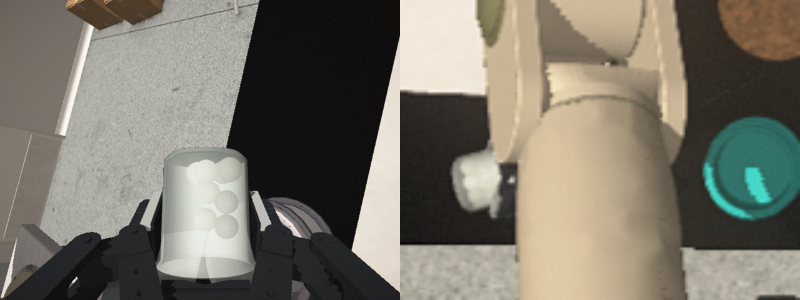

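```bash
python3 -m creep '[{"grip":40,"linear":[0,-0.2,-0.3],"rot":[0.0029,0.0082,-0.005]},{"grip":40,"linear":[0,-0.2,-0.3],"rot":[0.0029,0.0082,-0.005]},{"grip":40,"linear":[0,-0.2,-0.3],"rot":[0.0029,0.0082,-0.005]},{"grip":40,"linear":[0,-0.2,-0.3],"rot":[0.0029,0.0082,-0.005]},{"grip":40,"linear":[0,0,0],"rot":[0,0,0]},{"grip":40,"linear":[0,0,0],"rot":[0,0,0]},{"grip":40,"linear":[0,0,0],"rot":[0,0,0]},{"grip":40,"linear":[0,0,0],"rot":[0,0,0]},{"grip":40,"linear":[0,0,0],"rot":[0,0,0]},{"grip":40,"linear":[0,0,0],"rot":[0,0,0]}]' >/dev/null; python3 log.py;python3 look.py pics/c12.png
```

```text
15.07 [ 0.242  0.714  1.446  0.551  1.615 -0.034] [392.5 354.  105.3] grip 0.575 F [ 0.1 -0.8 -1.3]
[[0.052, 0.889, 0.455], [0.782, 0.247, -0.572], [-0.621, 0.386, -0.683]]
tilt 92.8 mid [404.2 353.2 121.1] mouth [412.5 323.4 119.5] lowlip [412.2 324.6  93.6] lip-jar [-2.8  6.6] pdir -74.5
```

View pics/c12.png

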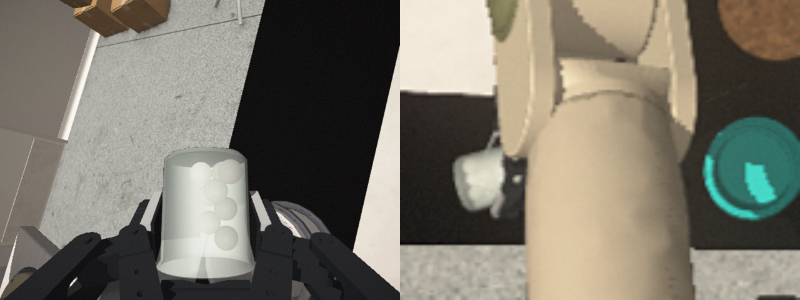

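```bash
python3 -m creep '[{"grip":40,"linear":[0,-0.2,-0.3],"rot":[0.0029,0.0082,-0.005]},{"grip":40,"linear":[0,-0.2,-0.3],"rot":[0.0029,0.0082,-0.005]},{"grip":40,"linear":[0,-0.2,-0.3],"rot":[0.0029,0.0082,-0.005]},{"grip":40,"linear":[0,-0.2,-0.3],"rot":[0.0029,0.0082,-0.005]},{"grip":40,"linear":[0,-0.2,-0.3],"rot":[0.0029,0.0082,-0.005]},{"grip":40,"linear":[0,-0.2,-0.3],"rot":[0.0029,0.0082,-0.005]},{"grip":40,"linear":[0,0,0],"rot":[0,0,0]},{"grip":40,"linear":[0,0,0],"rot":[0,0,0]},{"grip":40,"linear":[0,0,0],"rot":[0,0,0]},{"grip":40,"linear":[0,0,0],"rot":[0,0,0]},{"grip":40,"linear":[0,0,0],"rot":[0,0,0]}]' >/dev/null; python3 log.py;python3 look.py pics/c13.png
```

```text
16.08 [ 0.223  0.72   1.455  0.587  1.631 -0.083] [392.7 352.9 107.3] grip 0.577 F [ 0.2  0.5 -0.8]
[[0.06, 0.861, 0.505], [0.773, 0.28, -0.569], [-0.631, 0.424, -0.649]]
tilt 96.3 mid [404.7 351.3 122.7] mouth [413.  321.6 119.4] lowlip [412.2 324.3  93.5] lip-jar [-2.8  6.3] pdir -74.4
```

View pics/c13.png

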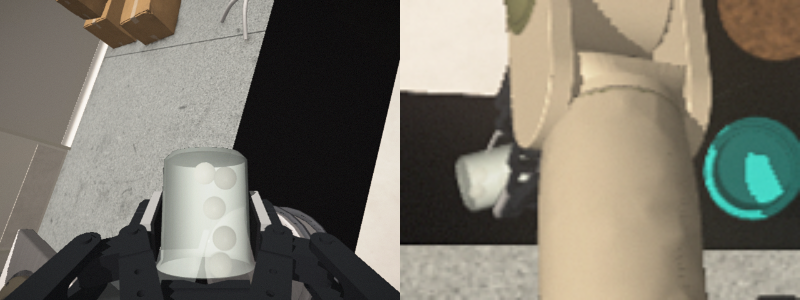

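```bash
python3 -m creep '[{"grip":40,"linear":[0,-0.2,-0.3],"rot":[0.0029,0.0082,-0.005]},{"grip":40,"linear":[0,-0.2,-0.3],"rot":[0.0029,0.0082,-0.005]},{"grip":40,"linear":[0,-0.2,-0.3],"rot":[0.0029,0.0082,-0.005]},{"grip":40,"linear":[0,-0.2,-0.3],"rot":[0.0029,0.0082,-0.005]},{"grip":40,"linear":[0,-0.2,-0.3],"rot":[0.0029,0.0082,-0.005]},{"grip":40,"linear":[0,-0.2,-0.3],"rot":[0.0029,0.0082,-0.005]},{"grip":40,"linear":[0,0,0],"rot":[0,0,0]},{"grip":40,"linear":[0,0,0],"rot":[0,0,0]},{"grip":40,"linear":[0,0,0],"rot":[0,0,0]},{"grip":40,"linear":[0,0,0],"rot":[0,0,0]},{"grip":40,"linear":[0,0,0],"rot":[0,0,0]}]' >/dev/null; python3 log.py;python3 look.py pics/c14.png
```

```text
17.1 [ 0.204  0.729  1.464  0.622  1.649 -0.132] [392.9 351.8 109.1] grip 0.578 F [ 0.6 -0.5 -1. ]
[[0.068, 0.831, 0.553], [0.764, 0.313, -0.564], [-0.642, 0.461, -0.613]]
tilt 99.7 mid [405.2 349.3 124.2] mouth [413.4 319.8 119. ] lowlip [412.2 324.   93.3] lip-jar [-2.8  6. ] pdir -74.4
```

View pics/c14.png

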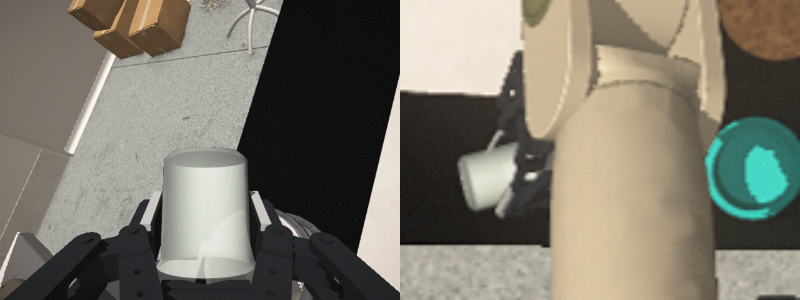

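The beaker looks empty. I tip it a little further to be sure, then rise and look into the jar.

```bash
python3 -m creep '[{"grip":40,"linear":[0.1,-0.6,-0.9],"rot":[0.0086,0.0246,-0.0148]},{"grip":40,"linear":[0.1,-0.6,-0.9],"rot":[0.0086,0.0246,-0.0148]},{"grip":40,"linear":[0.1,-0.6,-0.9],"rot":[0.0086,0.0246,-0.0148]},{"grip":40,"linear":[0.1,-0.6,-0.9],"rot":[0.0086,0.0246,-0.0148]},{"grip":40,"linear":[0.1,-0.6,-0.9],"rot":[0.0086,0.0246,-0.0148]},{"grip":40,"linear":[0.1,-0.6,-0.9],"rot":[0.0086,0.0246,-0.0148]},{"grip":40,"linear":[0,0,0],"rot":[0,0,0]},{"grip":40,"linear":[0,0,0],"rot":[0,0,0]},{"grip":40,"linear":[0,0,0],"rot":[0,0,0]}]' >/dev/null; python3 log.py;python3 look.py pics/c15.png
python3 - <<'E'
from pp import *
from rig import imaging; import cv2
X0,A0=cur(); print('up in tool',(A0.T@[0,0,1]).round(3))
i,d=imaging.capture("wrist");cv2.imwrite("pics/w15.png",i[130:,200:440,::-1])
E
```

```text
17.95 [ 0.155  0.762  1.482  0.721  1.712 -0.269] [393.8 348.3 114.5] grip 0.576 F [-0.4  0.5 -0.2]
[[0.098, 0.723, 0.684], [0.737, 0.408, -0.538], [-0.668, 0.557, -0.493]]
tilt 110.0 mid [406.8 343.2 128.3] mouth [414.6 315.1 117.7] lowlip [412.2 323.7  93.3] lip-jar [-2.8  5.7] pdir -74.4
up in tool [ 0.684 -0.537 -0.494]
```

View pics/w15.png

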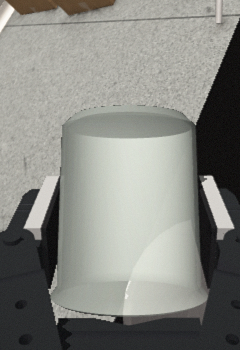

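```bash
python3 -m creep '[{"grip":40,"linear":[8.2,-6.4,-6],"rot":[0,0,0]},{"grip":40,"linear":[8.2,-6.4,-6],"rot":[0,0,0]},{"grip":40,"linear":[8.2,-6.4,-6],"rot":[0,0,0]},{"grip":40,"linear":[8.2,-6.4,-6],"rot":[0,0,0]},{"grip":40,"linear":[8.2,-6.4,-6],"rot":[0,0,0]},{"grip":40,"linear":[-0.4,2.4,3.5],"rot":[-0.034,-0.098,0.059]},{"grip":40,"linear":[-0.4,2.4,3.5],"rot":[-0.034,-0.098,0.059]},{"grip":40,"linear":[-0.4,2.4,3.5],"rot":[-0.034,-0.098,0.059]},{"grip":40,"linear":[-0.4,2.4,3.5],"rot":[-0.034,-0.098,0.059]},{"grip":40,"linear":[-0.4,2.4,3.5],"rot":[-0.034,-0.098,0.059]},{"grip":40,"linear":[-0.4,2.4,3.5],"rot":[-0.034,-0.098,0.059]}]' >/dev/null; python3 log.py
python3 -m creep '[{"grip":40,"linear":[-0.4,2.4,3.5],"rot":[-0.034,-0.098,0.059]},{"grip":40,"linear":[-0.4,2.4,3.5],"rot":[-0.034,-0.098,0.059]},{"grip":40,"linear":[-0.4,2.4,3.5],"rot":[-0.034,-0.098,0.059]},{"grip":40,"linear":[-0.4,2.4,3.5],"rot":[-0.034,-0.098,0.059]},{"grip":40,"linear":[-0.4,2.4,3.5],"rot":[-0.034,-0.098,0.059]},{"grip":40,"linear":[-0.4,2.4,3.5],"rot":[-0.034,-0.098,0.059]},{"grip":40,"linear":[-0.4,2.4,3.5],"rot":[-0.034,-0.098,0.059]},{"grip":40,"linear":[-0.4,2.4,3.5],"rot":[-0.034,-0.098,0.059]},{"grip":40,"linear":[-0.4,2.4,3.5],"rot":[-0.034,-0.098,0.059]},{"grip":40,"linear":[-0.4,2.4,3.5],"rot":[-0.034,-0.098,0.059]},{"grip":40,"linear":[0,0,0],"rot":[0,0,0]}]' >/dev/null; python3 log.py
python3 - <<'E'
from pp import *
info(); X0,A0=cur()
# upright at same heading as at grasp, beaker above mat
g=np.array([[0.17,0.475,-0.864],[0.941,-0.338,-0.001],[-0.293,-0.813,-0.504]]).T
X=np.array([555,104.7,32+80]); delta(X,g)
from rig import imaging; import cv2
for n in ("top","scene"):
    i,d=imaging.capture(n); cv2.imwrite(f"pics/{n}16.png",i[:,:,::-1])
a=cv2.resize(cv2.imread("pics/top16.png")[240:360,130:290],(400,300)); b=cv2.resize(cv2.imread("pics/scene16.png")[130:290,130:343],(400,300))
cv2.imwrite("pics/c16.png",np.hstack([a,b]))
E
```

```text
19.02 [0.385 0.643 1.31  0.271 1.69  0.348] [392.8 357.6 152.9] grip 0.573 F [ 0.1  0.4 -0.6]
[[0.021, 0.997, 0.071], [0.846, 0.02, -0.532], [-0.532, 0.071, -0.844]]
19.93 [ 0.695  0.986  1.011 -0.521  2.061  1.007] [397.8 337.4 115.4] grip 0.574 F [ 0.1 -0.2 -0.8]
[[0.157, 0.477, -0.865], [0.944, -0.33, -0.011], [-0.291, -0.814, -0.502]]
tilt 0.6 mid [404.3 355.7 118.4] mouth [404.6 355.7 149.4] lowlip [411.4 330.5 149.4] lip-jar [-3.6 12.5] pdir -9.3
rot(tool now) [0.002 0.002 0.013] deg 0.8 | lin in tool now [-83.5 225.3 145.5] | lin in tool after rot [-80.9 226.6 144.9] 280.8
```

View pics/c16.png

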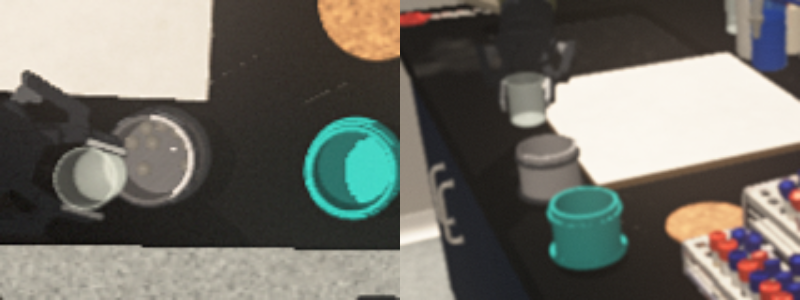

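```bash
python3 -m creep '[{"grip":40,"linear":[-2,5,3],"rot":[0.002,0.002,0.013]},{"grip":40,"linear":[-4,11,7],"rot":[0,0,0]},{"grip":40,"linear":[-7,19,12.5],"rot":[0,0,0]},{"grip":40,"linear":[-9,25,16],"rot":[0,0,0]},{"grip":40,"linear":[-10,28,18],"rot":[0,0,0]},{"grip":40,"linear":[-10,28,18],"rot":[0,0,0]},{"grip":40,"linear":[-10,28,18],"rot":[0,0,0]},{"grip":40,"linear":[-9,25,16],"rot":[0,0,0]},{"grip":40,"linear":[-8,23,14],"rot":[0,0,0]},{"grip":40,"linear":[-6,18,11],"rot":[0,0,0]},{"grip":40,"linear":[-4,11,8],"rot":[0,0,0]},{"grip":40,"linear":[-2,5,3],"rot":[0,0,0]}]' >/dev/null; python3 -m creep '[{"grip":40,"linear":[0,0,0],"rot":[0,0,0]},{"grip":40,"linear":[0,0,0],"rot":[0,0,0]}]' >/dev/null;python3 log.py
python3 - <<'E'
from pp import *
info(); X0,A0=cur()
g=np.array([[0.17,0.475,-0.864],[0.941,-0.338,-0.001],[-0.293,-0.813,-0.504]]).T
delta(np.array([554.7,104.7,31.9]),g); print((A0.T@[0,0,-1]).round(3))
from rig import imaging; import cv2
i,d=imaging.capture("top"); cv2.imwrite("pics/top17.png",i[:,:,::-1]); cv2.imwrite("pics/jar17.png",cv2.resize(i[270:335,155:230,::-1],(600,520),interpolation=cv2.INTER_CUBIC))
E
```

```text
21.2 [ 0.293  0.946  1.093 -0.787  1.8    0.744] [555.4 105.  113.4] grip 0.576 F [-0.8  1.4  0.1]
[[0.173, 0.481, -0.86], [0.941, -0.339, -0.001], [-0.292, -0.809, -0.511]]
tilt 0.5 mid [562.  123.2 116.7] mouth [561.9 122.9 147.7] lowlip [568.6  97.8 147.7] lip-jar [ 153.6 -220.2] pdir -103.7
rot(tool now) [-0.001 -0.008 -0.001] deg 0.4 | lin in tool now [69.8 -0.5 42. ] | lin in tool after rot [70.2 -0.5 41.5] 81.5
[0.86  0.001 0.511]
```

View pics/jar17.png

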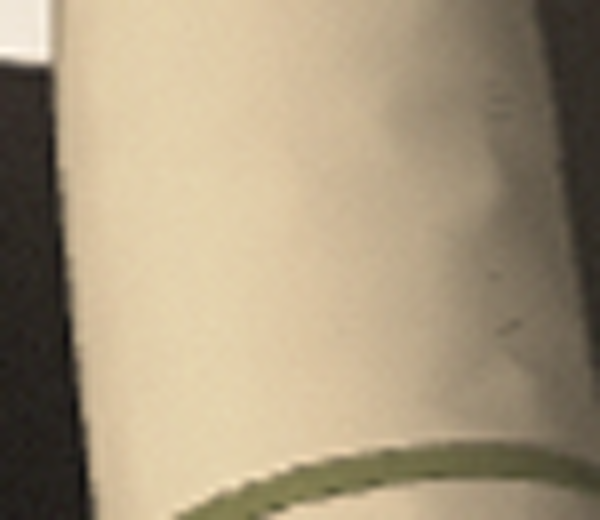

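View pics/top17.png

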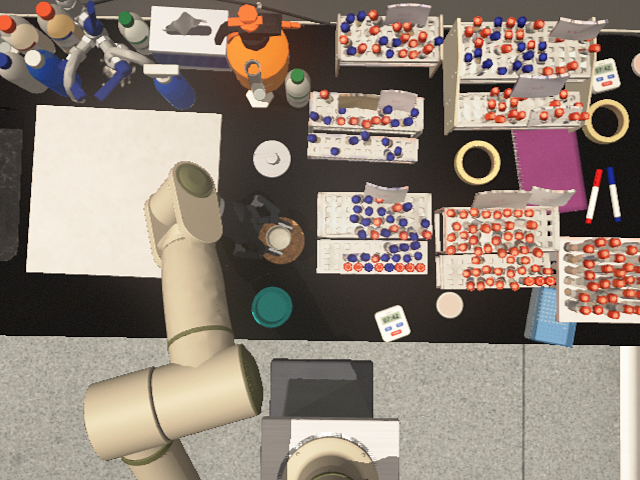

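```bash
python3 -m creep '[{"grip":40,"linear":[8.6,0,5.1],"rot":[0,-0.008,0]},{"grip":40,"linear":[8.6,0,5.1],"rot":[0,0,0]},{"grip":40,"linear":[8.6,0,5.1],"rot":[0,0,0]},{"grip":40,"linear":[8.6,0,5.1],"rot":[0,0,0]},{"grip":40,"linear":[8.6,0,5.1],"rot":[0,0,0]},{"grip":40,"linear":[8.6,0,5.1],"rot":[0,0,0]},{"grip":40,"linear":[6,0,3.5],"rot":[0,0,0]},{"grip":40,"linear":[3,0,1.7],"rot":[0,0,0]},{"grip":40,"linear":[0,0,0],"rot":[0,0,0]},{"grip":40,"linear":[0,0,0],"rot":[0,0,0]}]' >/dev/null;python3 log.py
python3 - <<'E'
from pp import *
info(); X0,A0=cur()
g=np.array([[0.17,0.475,-0.864],[0.941,-0.338,-0.001],[-0.293,-0.813,-0.504]]).T
delta(np.array([554.7,104.7,31.9]),g)
from rig import imaging; import cv2
i,d=imaging.capture("wrist"); cv2.imwrite("pics/w18.png",i[:,:,::-1])
E
```

```text
22.08 [ 0.293  1.05   1.093 -0.779  1.732  0.818] [555.6 104.3  42.9] grip 0.574 F [ 0.4 -0.1 -2.1]
[[0.17, 0.474, -0.864], [0.941, -0.339, -0.0], [-0.293, -0.813, -0.503]]
tilt 0.1 mid [562.2 122.5  46. ] mouth [562.2 122.6  77. ] lowlip [569.   97.4  77. ] lip-jar [ 154.  -220.6] pdir 36.5
rot(tool now) [-0.001  0.001 -0.001] deg 0.1 | lin in tool now [ 9.5 -1.   5.5] | lin in tool after rot [ 9.5 -1.   5.5] 11.0
```

View pics/w18.png

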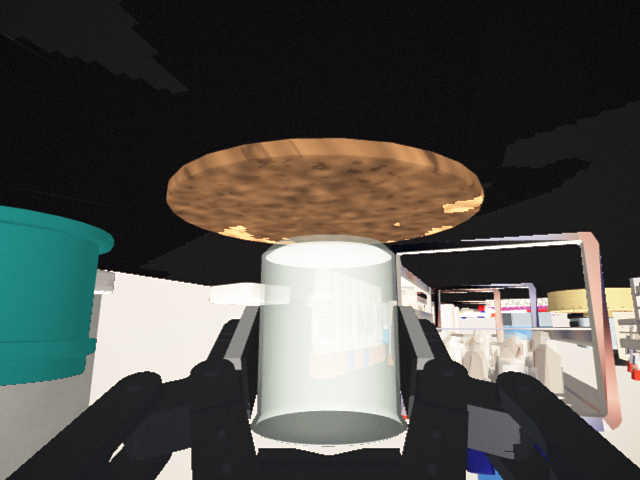

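The beaker is empty and upright about 11 mm above the mat (rim at columns 258–405, mat behind it). I now lower it the last stretch slowly while watching the force.

```bash
python3 -m creep '[{"grip":40,"linear":[1.7,0,1],"rot":[0,0,0]},{"grip":40,"linear":[1.7,0,1],"rot":[0,0,0]},{"grip":40,"linear":[1.7,0,1],"rot":[0,0,0]},{"grip":40,"linear":[1.7,0,1],"rot":[0,0,0]},{"grip":40,"linear":[0.9,0,0.5],"rot":[0,0,0]},{"grip":40,"linear":[0,0,0],"rot":[0,0,0]},{"grip":40,"linear":[0,0,0],"rot":[0,0,0]},{"grip":40,"linear":[0,0,0],"rot":[0,0,0]}]' >/dev/null;python3 log.py
python3 -m creep '[{"grip":40,"linear":[0.4,0,0.25],"rot":[0,0,0]},{"grip":40,"linear":[0.4,0,0.25],"rot":[0,0,0]},{"grip":40,"linear":[0,0,0],"rot":[0,0,0]}]' >/dev/null;python3 log.py
```

```text
22.8 [ 0.293  1.064  1.091 -0.777  1.724  0.826] [555.5 104.3  33.9] grip 0.574 F [-0.6  0.1 -1.3]
[[0.17, 0.474, -0.864], [0.941, -0.339, -0.001], [-0.294, -0.813, -0.503]]
23.05 [ 0.293  1.066  1.091 -0.777  1.723  0.827] [555.5 104.3  32.8] grip 0.577 F [-0.2 -0.2 -0.1]
[[0.17, 0.474, -0.864], [0.941, -0.339, -0.001], [-0.294, -0.813, -0.503]]
```

```bash
python3 -m creep '[{"grip":40,"linear":[0.4,0,0.25],"rot":[0,0,0]},{"grip":40,"linear":[0,0,0],"rot":[0,0,0]},{"grip":40,"linear":[0,0,0],"rot":[0,0,0]}]' >/dev/null;python3 log.py
python3 -m creep '[{"grip":40,"linear":[0.4,0,0.25],"rot":[0,0,0]},{"grip":40,"linear":[0,0,0],"rot":[0,0,0]},{"grip":40,"linear":[0,0,0],"rot":[0,0,0]}]' >/dev/null;python3 log.py
```

```text
23.3 [ 0.293  1.066  1.091 -0.777  1.722  0.828] [555.5 104.2  32.4] grip 0.571 F [ 0.6  0.1 -1.1]
[[0.17, 0.474, -0.864], [0.941, -0.339, -0.001], [-0.294, -0.813, -0.503]]
23.55 [ 0.293  1.067  1.091 -0.777  1.722  0.828] [555.5 104.2  32. ] grip 0.573 F [ 0.5  0.2 -0.1]
[[0.17, 0.474, -0.864], [0.941, -0.339, -0.001], [-0.294, -0.813, -0.503]]
```

```bash
for i in 1; do python3 -m creep '[{"grip":40,"linear":[0.3,0,0.2],"rot":[0,0,0]},{"grip":40,"linear":[0,0,0],"rot":[0,0,0]},{"grip":40,"linear":[0,0,0],"rot":[0,0,0]}]'; done >/dev/null;python3 log.py
python3 -m creep '[{"grip":40,"linear":[0.3,0,0.2],"rot":[0,0,0]},{"grip":40,"linear":[0,0,0],"rot":[0,0,0]},{"grip":40,"linear":[0,0,0],"rot":[0,0,0]}]' >/dev/null;python3 log.py
```

```text
23.8 [ 0.293  1.067  1.091 -0.777  1.722  0.829] [555.5 104.2  31.9] grip 0.572 F [-1.  -0.4  3.2]
[[0.17, 0.473, -0.864], [0.941, -0.339, -0.0], [-0.294, -0.813, -0.503]]
24.05 [ 0.293  1.067  1.091 -0.778  1.722  0.829] [555.5 104.2  31.9] grip 0.573 F [-1.9  1.1  5.5]
[[0.17, 0.473, -0.865], [0.941, -0.34, -0.0], [-0.294, -0.813, -0.503]]
```

Contact: the force rose gently to 5.5 N. I open the gripper slowly and check.

```bash
python3 -m creep '[{"grip":50,"linear":[0,0,0],"rot":[0,0,0]},{"grip":52,"linear":[0,0,0],"rot":[0,0,0]},{"grip":55,"linear":[0,0,0],"rot":[0,0,0]},{"grip":60,"linear":[0,0,0],"rot":[0,0,0]},{"grip":67,"linear":[0,0,0],"rot":[0,0,0]},{"grip":75,"linear":[0,0,0],"rot":[0,0,0]},{"grip":85,"linear":[0,0,0],"rot":[0,0,0]},{"grip":85,"linear":[0,0,0],"rot":[0,0,0]},{"grip":85,"linear":[0,0,0],"rot":[0,0,0]},{"grip":85,"linear":[0,0,0],"rot":[0,0,0]}]' >/dev/null;python3 log.py
python3 - <<'E'
from rig import imaging; import cv2
i,d=imaging.capture("wrist"); cv2.imwrite("pics/w19.png",i[:,:,::-1])
E
```

```text
24.88 [ 0.293  1.068  1.091 -0.777  1.721  0.829] [555.5 104.2  31.2] grip 0.994 F [ 0.3 -0.1  0.6]
[[0.17, 0.474, -0.864], [0.941, -0.339, -0.001], [-0.294, -0.813, -0.503]]
```

View pics/w19.png

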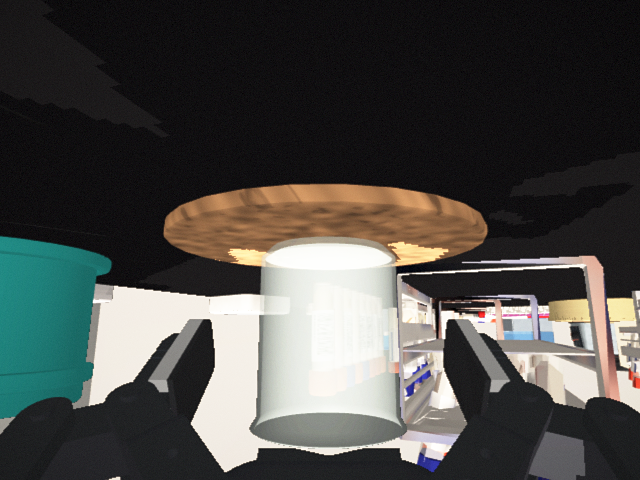

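The beaker stands free, with the pads clear on both sides (columns 212 and 447). I back straight out along the fingers, then rise.

```bash
python3 -m creep '[{"grip":85,"linear":[0,0,-6],"rot":[0,0,0]},{"grip":85,"linear":[0,0,-12],"rot":[0,0,0]},{"grip":85,"linear":[0,0,-20],"rot":[0,0,0]},{"grip":85,"linear":[0,0,-25],"rot":[0,0,0]},{"grip":85,"linear":[0,0,-25],"rot":[0,0,0]},{"grip":85,"linear":[0,0,-25],"rot":[0,0,0]},{"grip":85,"linear":[-25,0,-15],"rot":[0,0,0]},{"grip":85,"linear":[-30,0,-20],"rot":[0,0,0]},{"grip":85,"linear":[-30,0,-20],"rot":[0,0,0]},{"grip":85,"linear":[-20,0,-10],"rot":[0,0,0]},{"grip":85,"linear":[0,0,0],"rot":[0,0,0]}]' >/dev/null;python3 log.py
python3 - <<'E'
from rig import imaging; import cv2
i,d=imaging.capture("top"); cv2.imwrite("pics/top20.png",i[:,:,::-1]); 
i,d=imaging.capture("wrist"); cv2.imwrite("pics/w20.png",i[:,:,::-1]);
E
```

```text
25.85 [ 0.4    1.039  0.627 -0.847  2.13   0.532] [590.5 199.8 217.4] grip 0.995 F [-0.2 -0.7  0.5]
[[0.178, 0.476, -0.861], [0.941, -0.339, 0.007], [-0.289, -0.811, -0.508]]
```

View pics/top20.png

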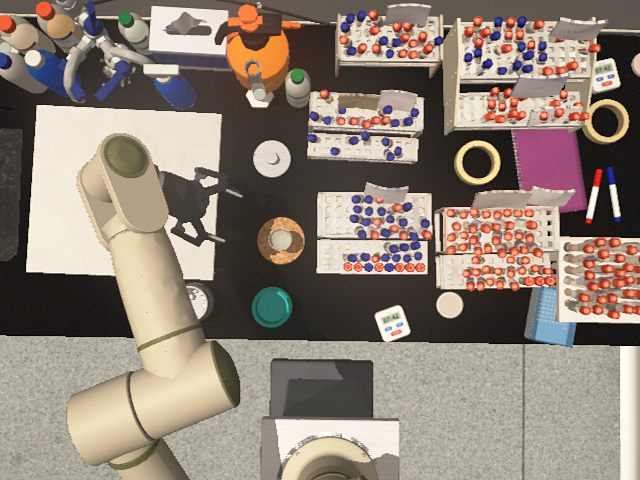

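```bash
python3 -m creep '[{"grip":85,"linear":[3.3,-31,-16],"rot":[0,0,0]},{"grip":85,"linear":[3.3,-31,-16],"rot":[0,0,0]},{"grip":85,"linear":[3.3,-31,-16],"rot":[0,0,0]},{"grip":85,"linear":[3.3,-31,-16],"rot":[0,0,0]},{"grip":85,"linear":[3.3,-31,-16],"rot":[0,0,0]},{"grip":85,"linear":[3.3,-31,-16],"rot":[0,0,0]},{"grip":85,"linear":[3.3,-31,-16],"rot":[0,0,0]},{"grip":85,"linear":[3.3,-31,-16],"rot":[0,0,0]},{"grip":85,"linear":[3.3,-31,-16],"rot":[0,0,0]},{"grip":85,"linear":[3.3,-31,-16],"rot":[0,0,0]},{"grip":85,"linear":[0,0,0],"rot":[0,0,0]},{"grip":85,"linear":[0,0,0],"rot":[0,0,0]}]' >/dev/null;python3 log.py
python3 - <<'E'
from h import *
i,d=imaging.capture("top"); im=i[:,:,::-1].copy(); cv2.imwrite("pics/top21.png",im)
a=cv2.resize(im[275:335,160:220],(400,400),interpolation=cv2.INTER_CUBIC); b=cv2.resize(im[210:270,250:310],(400,400),interpolation=cv2.INTER_CUBIC); cv2.imwrite("pics/c21.png",np.hstack([a,b]))
w,dw=imaging.capture("wrist"); cv2.imwrite("pics/w21.png",w[:,:,::-1])
cp=imaging.camera_params("top"); P=cloud(cp,d); s=(slice(220,260),slice(262,302)); m=(P[s][...,2]>55)&(P[s][...,2]<80)
ys,xs=np.nonzero(m); c,r=cv2.minEnclosingCircle(np.c_[xs+262,ys+220].astype(np.float32)); print('beaker rim',c,r,ray(cp,c,66).round(1), 'before 561.2 123.7')
s=(slice(278,328),slice(165,218)); m=(P[s][...,2]>58)&(P[s][...,2]<75); ys,xs=np.nonzero(m); c,r=cv2.minEnclosingCircle(np.c_[xs+165,ys+278].astype(np.float32)); print('jar',c,r,ray(cp,c,66).round(1))
E
```

```text
26.95 [ 0.85   1.034  0.527 -0.572  2.513  0.892] [349.8 451.  262.2] grip 0.999 F [ 0.7 -0.6  0.4]
[[0.167, 0.473, -0.865], [0.942, -0.337, -0.002], [-0.292, -0.814, -0.501]]
beaker rim (279.36956787109375, 238.5) 11.641280174255371 [561.8 122.9  66. ] before 561.2 123.7
jar (189.41387939453125, 303.011962890625) 19.527021408081055 [415.5 317.9  66. ]
```

View pics/c21.png

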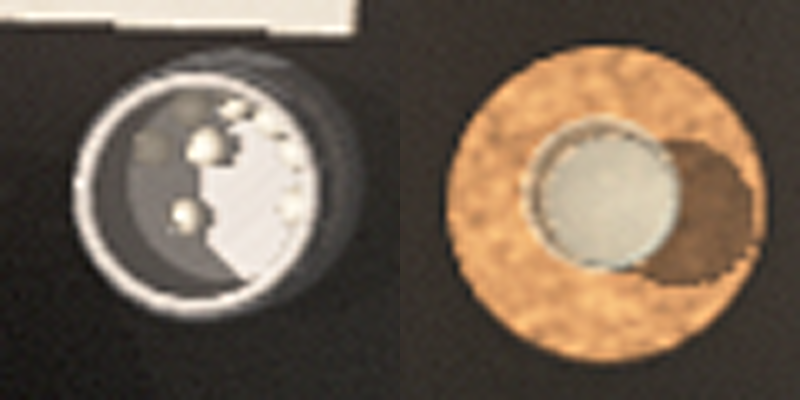

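View pics/w21.png

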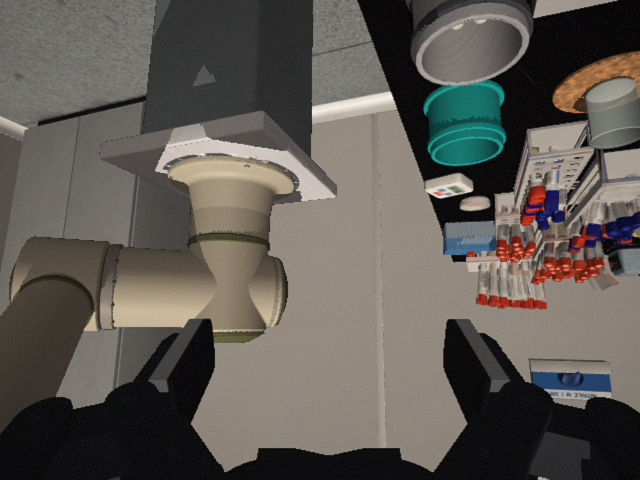

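View pics/top21.png

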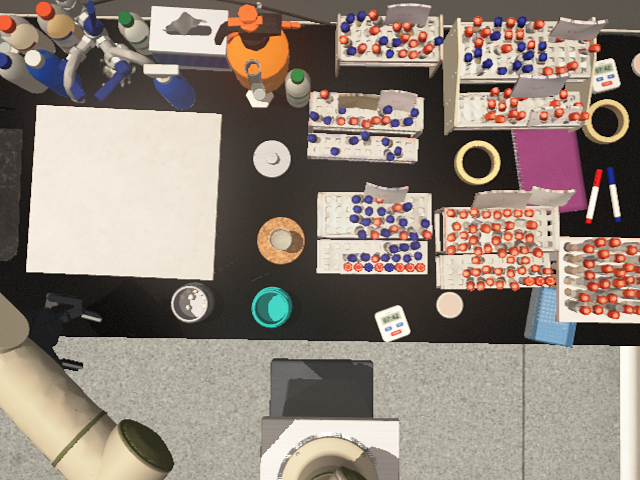

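The jar crop shows eight balls, at about (152,145), (190,105), (208,145), (237,107), (268,122), (292,152), (290,205) and (185,215). The beaker is upright, empty and centred on the mat. Handing in.

```bash
python3 -c "
from rig import ctrl; print(ctrl.finish_job())"
```

```text
the job is handed in; nothing more can be done
None
```

I poured all eight balls into the grey steel jar and stood the empty beaker back on the cork mat. I handed the job in at about 27 s of the 67 s allowed; it gave no verdict.

- **Pour:** I gripped the beaker from the far left and tipped it slowly to 110°. Its lower lip stayed about 27 mm above the jar rim and about 7 mm from the jar's centre. The turquoise jar was left alone.
- **Balls:** the last enlarged top view shows eight balls in the jar, three or four of them faint or merged with bright reflections. None are visible anywhere else, and the wrist camera showed the beaker empty.
- **Jar:** it measured (415.5, 317.9) mm at the end against (415.4, 317.6) mm at the start, so it has not moved.
- **Beaker:** it stands about 1.5 mm from the mat's centre. The force on the arm when I set it down was about 5.5 N. Its uprightness I judged only by eye after letting go.
- **Bystanders:** the lid, timer and petri dish look unmoved in the last top view, though I did not measure them again. The gripper was open and clear of everything.

No check failed. The one small mismatch was about 1.5 mm in the beaker's sideways position between the wrist camera and my plan, and I corrected it before the grasp.

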